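# Set and lock the stop of a cutting-counter length gauge

## Robot

A 7-joint arm with a two-finger parallel gripper is mounted at the origin on the work surface. World frame = base frame: x ahead of the robot, y to its left, z up, the work surface at z = 0. Lengths are in m, angles in rad, forces in N, time in s.
With the tool pointing down it reaches from about 0.4 to 0.925 m from the base axis. Payload 5.6 kg.
Tool frame: the origin (TCP) lies at the very end of the fingers, on their centre line; the grasp point (between the pads) lies 19 mm behind it; z points along the fingers, y is the direction in which the jaws open and shut (so a half turn about z gives the same grasp; the last joint's range is limited). The gripper opens to 85 mm and grips with 20 to 120 N. Pads are 22 mm wide; open, the fingers measure 114 mm over their backs; the gripper's body (76 mm by 85 mm) begins 54 mm behind the grasp point. The pads swing forward as they close: fully open they stand 13 mm farther back than shut.
Start: joints at [1.251, 0.468, -0.012, 1.603, 0.006, 1.071, -0.056], TCP at [0.178, -0.625, 0.206] pointing down, gripper open.
Joint ranges: [-2.53, 2.53], [-0.31, 2.02], [-1.57, 1.55], [0.28, 2.44], [-1.29, 4.43], [0.15, 1.84], [-2.92, 2.92]. Speed limits (rad/s): [2.57, 2.57, 3.14, 3.14, 3.14, 3.14, 3.14].

## Interface

Orientations are given as a unit quaternion [w, x, y, z].
In Python, from workcell import arm gives the robot as it stands. The module is installed in compiled form; this text tells all that it offers.
- The arm moves only by the tool drive_tool, never from a script. Its argument "deltas" is a list that holds one entry, the list of rows, each a list of 5 numbers: the opening, from 0 (shut) to 1 (fully open), then the shift along the tool's x, y, z in mm, then the turn about the tool's z in rad. In form: [[[claw, dx, dy, dz, yaw], ...]]. A call has exactly 5 rows; each row shifts and turns the commanded pose from where the row before left it, along the tool's axes as they then stand; what a row does not reach is not made up. A row lasts 1/10 s, in which the tool goes at most 50 mm and 8.59 degrees, less where a joint would pass 70% of its speed; a pose out of reach is approached as far as the arm can. A call is refused whole if a number of a shift passes 50 or a number of a turn 0.15, either way. A call with a gripper value outside its range is refused whole. The fingers move at their own pace and stop on an object; "grip_force" is the grip in N (left out, the last holds). Time passes only in rows, so rows that do not move let the fingers close, or fill a call up. It gives the time, the measured TCP pose, the force and the opening at its end, in the units of the state.
- arm.read_state(): the state, without advancing time (a new reading comes with each control period).
- arm.grab_frame(name): name is "side" or "top"; returns the picture (384x512x3 uint8, red, green, blue); there is no depth.
- arm.calibration(name): a dict with "fovy" (degrees; the focal length in pixels is half the picture's height over the tangent of half this angle, whatever the lens; pixels are square), "cx", "cy" (the principal point, pixels), "T" (4x4, takes a point from camera to world coordinates). Camera axes: x right, y down, z forward; pixel columns grow to the right and rows downward; lengths in m; the calibration is good to about 2 mm. A picture is of the moment at which its call begins. calibration takes no time and is no camera call.
- arm.close_job(): hands the job in, once; it reports no verdict.
Trained networks look in the newest picture that a camera, given by its name, has taken for a name from the list of things; names that differ only in an ending like _2 or _b are one class to them, and where a whole thing is asked for, a point or a joint stands for the part that bears it (a point fixed in the world has none). Each returns a list of dicts, best first, with "p" (0 to 1); they miss things now and then, are a little off and sometimes report something else, mostly with a low value. They report only what shows in the picture. A call takes as long as a camera call.
- arm.boxes_of(target, camera): "extent" ([centre column, centre row, width, height] in pixels, round what is visible of it).
- arm.outline_of(target, camera): "pixels" (384x512 bool, what is visible of it) and "extent" ([centre column, centre row, width, height] in pixels, round what is visible of it).
- arm.tip_of(target, camera): "pixel" ([column, row] in pixels: a listed point, or the origin of a listed thing).
The state is a dict: "time_s": time; "qpos": joint angles; "joint_velocities": joint speeds; "effort": joint torques, N m; "eef_pos": TCP position; "tool_rot": TCP orientation; "wrist_force": force on the tool from outside, world axes, zero at the start; "ft_torque": the same for the moment, N m; "grip_width": finger opening in m.
Only numpy, scipy, OpenCV 4.12 (cv2) and the standard library are available. Lean on these libraries where they do the work, as an engineer would, in place of code of your own. Each camera call takes 0.05 s, during which the arm holds its last target.

## Task

On the shop's length gauge, push the sliding stop along with a fingertip until it butts the wooden batten tight against the end cheek, and leave the batten lying there. Then tighten the stop's wing nut clockwise (seen from above) until it is fully home, with repeated light fingertip strokes against its wings. Grip and lift nothing, and leave the other things on the counter where they are.

Things in the scene. Friction and masses are not known exactly. Their poses are not given: they have to be found in the camera images.
- gauge: Fixed aluminium length gauge; origin at the centre of its underside on the counter, y along the gauge, z up. Bed 120 mm wide, y -207..202 mm, top at z = 12 mm. A fence runs along its -x edge (robot's side): x -60..-43, 66 mm high. The end cheek, 15 mm thick and 48 mm high, closes the -y end; inner face at y = -190 mm.
- stop (a joint): Travel of the sliding stop (dark steel block, x -46..42 mm in the gauge, 90 mm long in y, top 42 mm above the counter). 0 m = farthest from the cheek; grows towards the cheek (gauge -y). With the batten tight between stop and cheek it reads 0.100. Drags with 4 N and stays where it is left.
- stop_push (a point): Centre of the stop's +y end face (27 mm up from the counter), the face to push on. That face is 88 mm wide and 29 mm tall, and free of other things; the bed reaches beyond it.
- nut (a joint): Rotation of the wing nut on the stop's upright stud, rad; grows clockwise seen from above. It sinks 5 mm a turn. Fully home (seated on the stop, hard end) at 9.0; starts 4.2 to 7.8 rad short of that. It drags with 0.03 N m and stays where it is left.
- nut_center (a point): On the wing nut's axis, level with the hub's top, 14 mm above its underside. Hub 22 mm wide. Two opposite upright wings, plates 6 mm thick, reach 34 mm from the axis; each spans 8 mm below to 8 mm above this point, the outer 11 mm up to 12 mm above.
- nut_wing (a point): Point in the middle of one wing's thickness, 28 mm from the nut's axis, at the height of nut_center; the other wing is opposite. Gives the wings' direction.
- batten_center (a point): Centre of the loose wooden batten (34 wide x 150 long x 22 mm high, about 0.12 kg) lying lengthwise on the gauge bed between cheek and stop, 2 to 20 mm short of the cheek. Axes as the gauge's: y along its length. Against the cheek it sits at y = -115 mm in the gauge.
- screw_jar: Bystander, leave alone: closed screw jar, 54 mm across, 75 mm tall. Origin at the centre of its underside.
- spare_nut: Bystander, leave alone: spare wing nut lying loose on the counter, same shape and size as the one on the stop. Origin at the centre of its underside.
- screwdriver: Bystander, leave alone: screwdriver lying on the counter. Origin at the middle of its length.
- tape: Bystander, leave alone: tape measure, 62 x 34 x 58 mm tall. Origin at the centre of its underside.
- offcut: Bystander, leave alone: short wooden offcut, 34 x 90 x 22 mm, lying on the counter between robot and gauge. Origin at the centre of its underside.
- paint_tin: Bystander, leave alone: paint tin, 100 mm across, 115 mm tall. Origin at the centre of its underside.
- small_carton: Bystander, leave alone: small sealed carton 90 x 120 x 60 mm. Origin at the centre of its underside.
- stud_foot (a point): Foot of the upright 10 mm stud that carries the nut, on the stop's top face; the stud is 46 mm tall. The hub's underside is 2 mm above this point when home, up to 8.2 mm above when loose. It is 45 mm from the stop's end faces and 38 mm from the fence face, so a closed gripper hardly passes between fence and nut.

How it is judged:
By the outcome, as a careful person would: the job done as asked, in the order asked, and still so for the second after the job is handed in, with the robot touching nothing.
It also fails if it takes over 56 s, if anything falls off the work surface, if the arm or the gripper's body presses on something with over 40 N, if the wrist force passes 120 N, or if a joint passes its speed limit or range.

## Working session

There is one attempt and no reset: what is moved stays moved. The work goes in short steps, Python scripts to look and compute and a tool call to move; the robot and the scene stay as the last step left them, time stands still between calls to the robot, and variables do not carry over. Pictures are saved under pics/ and viewed, and the job is handed in when it is done.

Besides the shell and the picture viewer there is one more tool, called after "Request:" as name([rows], argument=value, ...), one row to a line, values as JSON. drive_tool: Moves the arm, as the interface text tells. Its arguments: {"type":"object","properties":{"deltas":{"type":"array","items":{"type":"array","items":{"type":"array","items":{"type":"number"}}}},"grip_force":{"type":"number"}},"required":["deltas"]}

```bash
mkdir -p pics; cat > h.py <<'E'
import numpy as np, cv2
from workcell import arm
def cal(n):
    c=arm.calibration(n); f=192/np.tan(np.radians(c['fovy'])/2); return f,c['cx'],c['cy'],np.array(c['T'])
def ray(n,p):
    f,cx,cy,T=cal(n); d=T[:3,:3]@np.array([(p[0]-cx)/f,(p[1]-cy)/f,1]); return T[:3,3],d
def atz(n,p,z):
    o,d=ray(n,p); return o+d*(z-o[2])/d[2]
def proj(n,P):
    f,cx,cy,T=cal(n); q=T[:3,:3].T@(np.array(P)-T[:3,3]); return np.array([cx+f*q[0]/q[2],cy+f*q[1]/q[2]])
def tri(pa,pb):
    o1,d1=ray('side',pa);o2,d2=ray('top',pb)
    s=np.linalg.lstsq(np.c_[d1,-d2],o2-o1,rcond=None)[0]
    a=o1+s[0]*d1;b=o2+s[1]*d2
    return (a+b)/2,np.linalg.norm(a-b)
def save(n,fn):
    im=arm.grab_frame(n); cv2.imwrite('pics/'+fn,im[:,:,::-1]); return im
E
python3 - <<'E'
from h import *
np.set_printoptions(precision=4,suppress=True)
for n in('side','top'):
    save(n,n+'0.png'); print(n,cal(n))
s=arm.read_state();print(s)
E
```

```text
side (np.float64(352.59130727707253), 262.0889612888604, 189.86411952203434, array([[-0.9696, -0.1201,  0.2133,  0.3727],
       [-0.2448,  0.4794, -0.8428,  0.5902],
       [-0.001 , -0.8693, -0.4942,  0.4543],
       [ 0.    ,  0.    ,  0.    ,  1.    ]]))
top (np.float64(352.2453548975636), 254.68097891563266, 185.7413074192721, array([[-0.0088, -0.9951,  0.0987,  0.4679],
       [-0.9999,  0.0093,  0.0039, -0.0576],
       [-0.0048, -0.0987, -0.9951,  0.9172],
       [ 0.    ,  0.    ,  0.    ,  1.    ]]))
{'time_s': 0.1, 'qpos': array([ 1.251 ,  0.4683, -0.0116,  1.6036,  0.006 ,  1.0714, -0.0563]), 'joint_velocities': array([ 0.0009,  0.0007,  0.0004, -0.0041, -0.0011,  0.0001, -0.0002]), 'effort': array([  0.0005, -53.3516,   0.0214, -25.1965,   0.0115,   0.0043,
         0.    ]), 'eef_pos': array([ 0.1774, -0.6247,  0.2054]), 'tool_rot': array([-0.0008,  0.9904,  0.1379, -0.0002]), 'wrist_force': array([ 0.1312, -0.2317, -0.3812]), 'ft_torque': array([ 0.0089,  0.0207, -0.0404]), 'grip_width': 0.08548176608154948}
```

View pics/side0.png

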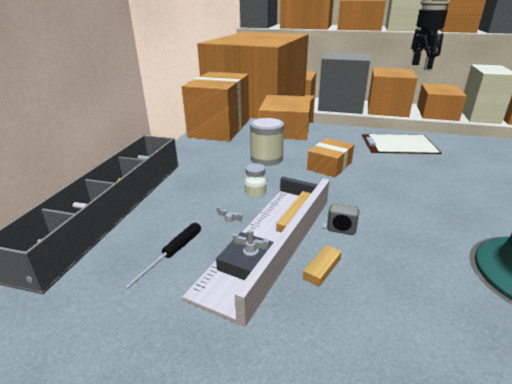

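View pics/top0.png

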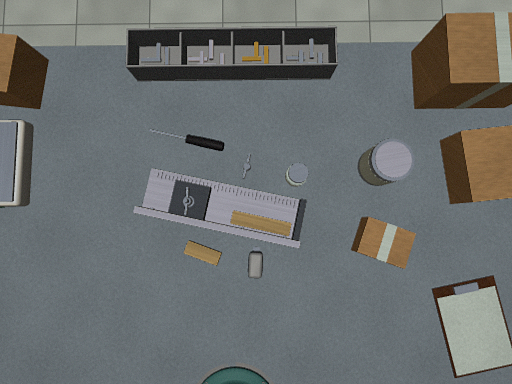

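```bash
python3 - <<'E'
from h import *
np.set_printoptions(precision=4,suppress=True)
for t in ['gauge','stop_push','nut_center','nut_wing','batten_center','stud_foot']:
    r={}
    for n in('side','top'):
        d=arm.tip_of(t,n); r[n]=[(np.round(x['pixel'],1),round(x['p'],2)) for x in d[:3]]
    print(t,r)
    if r['side'] and r['top']: print(tri(r['side'][0][0],r['top'][0][0]))
E
```

```text
gauge {'side': [(array([265.2, 241.9]), 0.93)], 'top': [(array([222.5, 207.5]), 0.6)]}
(array([0.5052, 0.0303, 0.0043]), np.float64(0.005295629354273837))
stop_push {'side': [(array([236.2, 273.6]), 0.92)], 'top': [(array([172.2, 192.7]), 0.66), (array([255.3, 262.6]), 0.24), (array([296.2, 177.6]), 0.16)]}
(array([0.5353, 0.1545, 0.0245]), np.float64(0.01094844976797534))
nut_center {'side': [(array([247.4, 241.3]), 0.61)], 'top': [(array([187.4, 203.2]), 0.63), (array([296.4, 176.3]), 0.54)]}
(array([0.5162, 0.1104, 0.064 ]), np.float64(0.009679785717526136))
nut_wing {'side': [(array([248.5, 250.5]), 0.53), (array([258.9, 193.2]), 0.24)], 'top': [(array([185.7, 210.6]), 0.65), (array([246. , 168.5]), 0.57)]}
(array([0.5052, 0.1185, 0.0513]), np.float64(0.022983585056111543))
batten_center {'side': [(array([295.6, 210.3]), 0.75), (array([228.2, 216.3]), 0.64)], 'top': [(array([258.1, 227.7]), 0.97), (array([252.1, 261.9]), 0.43), (array([245.4, 168.3]), 0.32)]}
(array([ 0.4558, -0.061 ,  0.0318]), np.float64(0.010975885965459526))
stud_foot {'side': [(array([247.3, 250.4]), 0.98), (array([255.8, 191.6]), 0.16)], 'top': [(array([188.9, 203.9]), 0.87)]}
(array([0.5161, 0.1107, 0.0436]), np.float64(0.010934750677889576))
```

```bash
python3 - <<'E'
import cv2
a=cv2.imread('pics/top0.png')[155:260,125:315]; cv2.imwrite('pics/t1.png',cv2.resize(a,None,fx=4.2,fy=4.2,interpolation=cv2.INTER_CUBIC))
a=cv2.imread('pics/side0.png')[165:315,180:350]; cv2.imwrite('pics/s1.png',cv2.resize(a,None,fx=4,fy=4,interpolation=cv2.INTER_CUBIC))
E
```

```text
(no output)
```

View pics/t1.png

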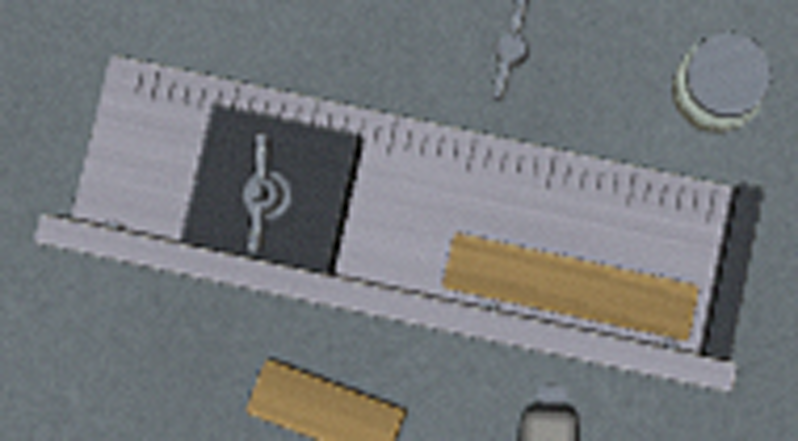

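View pics/s1.png

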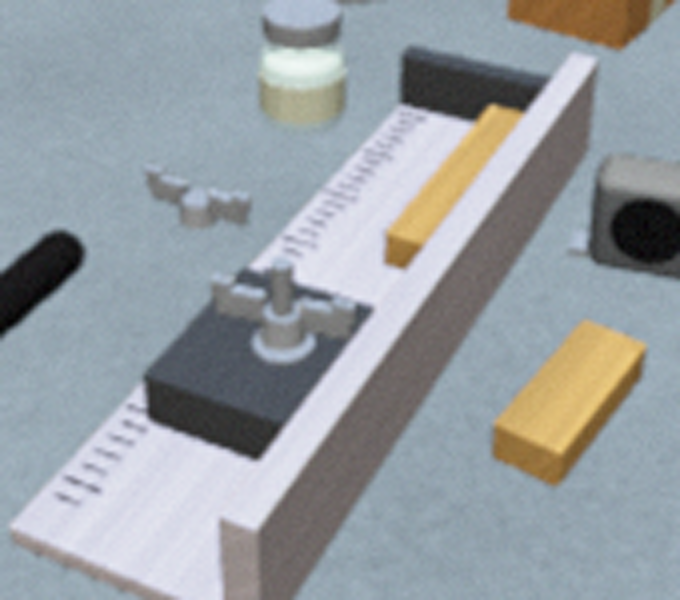

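```bash
cat > fit.py <<'E'
from h import *
from scipy.optimize import least_squares
np.set_printoptions(precision=4,suppress=True)
T=lambda u,v:(125+u/4.2,155+v/4.2)
S=lambda u,v:(180+u/4,165+v/4)
G=[('top',T(37,240),(-60,202,66)),('top',T(42,213),(-43,202,66)),('top',T(730,390),(-60,-207,66)),('top',T(737,362),(-43,-207,66)),
('top',T(110,57),(60,202,12)),('top',T(763,188),(60,-207,48)),('top',T(737,185),(60,-190,48)),
('side',S(220,520),(-43,202,66)),('side',S(262,527),(-60,202,66)),('side',S(597,58),(-60,-207,66)),('side',S(570,53),(-43,-207,66)),('side',S(12,530),(60,202,12)),('side',S(403,47),(60,-207,48))]
St=[('top',T(212,105),(42,45,42)),('top',T(362,135),(42,-45,42)),('side',S(147,380),(42,45,42)),('side',S(245,270),(42,-45,42))]
Bt=[('top',T(455,234),(17,75,34)),('top',T(698,285),(17,-75,34)),('top',T(690,340),(-17,-75,34)),('top',T(443,285),(-17,75,34)),('side',S(387,235),(17,75,34))]
def g2w(p,x,y,a):
    c,s=np.cos(a),np.sin(a);p=np.array(p)/1000.
    return np.array([x+c*p[0]-s*p[1],y+s*p[0]+c*p[1],p[2]])
def res(v,out=False):
    r=[]
    off={'top':v[3:5],'side':v[5:7]}
    for n,p,g in G: r.append(proj(n,g2w(g,*v[:3]))+off[n]-p)
    for n,p,g in St: r.append(proj(n,g2w((g[0],g[1]+v[7]*1e3,g[2]),*v[:3]))+off[n]-p)
    for n,p,g in Bt: r.append(proj(n,g2w((g[0]+v[8]*1e3,g[1]+v[9]*1e3,g[2]),*v[:3]))+off[n]-p)
    if out: return np.array(r)
    return np.r_[np.ravel(r),np.array(v[3:7])/1.5]
if __name__=='__main__':
    f=least_squares(res,[.505,.03,-.2,0,0,0,0,.1,-.02,-.1],loss='soft_l1',x_scale=[.01]*3+[1]*4+[.01]*3)
    v=f.x; print(v); print(res(v,1))
    print('stud',g2w((-43+38,v[7]*1e3,0),*v[:3]),'push',g2w((-2,v[7]*1e3+45,27),*v[:3]), 'batten end',g2w((0,v[9]*1e3,0),*v[:3]))
    np.save('v.npy',v)
    off={'top':v[3:5],'side':v[5:7]}
    for z in (60,64):print(z,atz('top',np.array([187.4,203.2])-v[3:5],z/1000),atz('side',np.array([247.4,241.3])-v[5:7],z/1000))
    for uv in((262,137),(253,250)): print(atz('top',np.array(T(*uv))-v[3:5],.066))
E
python3 fit.py
```

```text
[ 0.5025  0.0303 -0.2141  0.0164 -0.6989  0.3193  0.8353  0.0802 -0.0207
 -0.1063]
[[-1.0112  1.0725]
 [-0.5358  0.5965]
 [ 0.4494  0.4103]
 [ 0.147   0.0215]
 [-0.194  -0.3115]
 [ 1.0313 -0.2898]
 [ 0.4554 -0.9758]
 [ 0.285  -0.4514]
 [-0.0622  1.7081]
 [ 0.1116  0.5819]
 [-0.0868  0.3438]
 [-0.2505 -0.0834]
 [ 1.6044 -0.2498]
 [ 0.0947 -0.3455]
 [-0.5325 -0.2078]
 [-0.6505 -0.9141]
 [-0.0572 -0.6382]
 [-0.26   -0.31  ]
 [ 0.7225 -0.1641]
 [-0.0257  0.2241]
 [-0.2624  0.928 ]
 [-0.4092 -0.0659]]
stud [0.5146 0.1097 0.    ] push [0.5271 0.1531 0.027 ] batten end [ 0.4799 -0.0736  0.    ]
60 [0.51 0.11 0.06] [0.5239 0.1038 0.06  ]
64 [0.5098 0.1092 0.064 ] [0.5223 0.1087 0.064 ]
[0.5476 0.1092 0.066 ]
[0.4825 0.1138 0.066 ]
```

```bash
cat > plan.py <<'E'
from fit import *
v=np.load('v.npy')
def now():
    s=arm.read_state(); q=s['tool_rot']; 
    w,x,y,z=q; X=np.array([1-2*(y*y+z*z),2*(x*y+w*z)])
    return s,np.array(s['eef_pos']),np.arctan2(X[1],X[0])
def gp(p):  # world->gauge mm
    c,s=np.cos(v[2]),np.sin(v[2]); d=np.array(p[:2])-v[:2]
    return np.array([c*d[0]+s*d[1],-s*d[0]+c*d[1],p[2]])*1e3
def plan(wps,start=None,step=48,turn=.14):
    """wps: (gx,gy,z mm, gauge angle deg of tool x or None)"""
    s,p,a=now(); g=gp(p); a-=v[2]
    print('t',round(s['time_s'],2),'gauge',g.round(1),'ang',round(np.degrees(a),1),'F',np.round(s['wrist_force'],1),'q7',round(s['qpos'][6],2))
    rows=[]
    for w in wps:
        t=np.array(w[:3],float); ta=a if w[3] is None else np.radians(w[3])
        st=w[4] if len(w)>4 else step
        n=max(1,int(np.ceil(np.linalg.norm(t-g)/st-1e-6)),int(np.ceil(abs(ta-a)/turn-1e-6)))
        d=(t-g)/n; da=(ta-a)/n
        for i in range(n):
            c,s_=np.cos(a),np.sin(a)
            r=[c*d[0]+s_*d[1], s_*d[0]-c*d[1], -d[2], -da]
            rows.append(r); a+=da; g=g+d
    for i,r in enumerate(rows):
        if i%5==0: print('--')
        print([0]+[round(x,1) for x in r[:3]]+[round(r[3],3)])
E
python3 - <<'E'
from plan import *
_,p,a=now()
print(gp([.5,-.3,.2]))
A=gp([.48,-.35,.2])
plan([(A[0],A[1],205,90),(0,158,200,90),(0,158,60,90)])
E
```

```text
[  67.7545 -323.2927  200.    ]
t 0.7 gauge [-178.2 -709.7  206.3] ang 28.1 F [-0.6  0.3  0.5] q7 -0.06
--
[0, np.float64(40.7), np.float64(-20.2), np.float64(0.1), np.float64(-0.12)]
[0, np.float64(42.8), np.float64(-15.2), np.float64(0.1), np.float64(-0.12)]
[0, np.float64(44.3), np.float64(-10.0), np.float64(0.1), np.float64(-0.12)]
[0, np.float64(45.2), np.float64(-4.6), np.float64(0.1), np.float64(-0.12)]
[0, np.float64(45.4), np.float64(0.8), np.float64(0.1), np.float64(-0.12)]
--
[0, np.float64(45.0), np.float64(6.3), np.float64(0.1), np.float64(-0.12)]
[0, np.float64(43.9), np.float64(11.6), np.float64(0.1), np.float64(-0.12)]
[0, np.float64(42.2), np.float64(16.8), np.float64(0.1), np.float64(-0.12)]
[0, np.float64(39.9), np.float64(21.7), np.float64(0.1), np.float64(-0.12)]
[0, np.float64(44.5), np.float64(-4.9), np.float64(0.4), np.float64(-0.0)]
--
[0, np.float64(44.5), np.float64(-4.9), np.float64(0.4), np.float64(-0.0)]
[0, np.float64(44.5), np.float64(-4.9), np.float64(0.4), np.float64(-0.0)]
[0, np.float64(44.5), np.float64(-4.9), np.float64(0.4), np.float64(-0.0)]
[0, np.float64(44.5), np.float64(-4.9), np.float64(0.4), np.float64(-0.0)]
[0, np.float64(44.5), np.float64(-4.9), np.float64(0.4), np.float64(-0.0)]
--
[0, np.float64(44.5), np.float64(-4.9), np.float64(0.4), np.float64(-0.0)]
[0, np.float64(44.5), np.float64(-4.9), np.float64(0.4), np.float64(-0.0)]
[0, np.float64(44.5), np.float64(-4.9), np.float64(0.4), np.float64(-0.0)]
[0, np.float64(44.5), np.float64(-4.9), np.float64(0.4), np.float64(-0.0)]
[0, np.float64(44.5), np.float64(-4.9), np.float64(0.4), np.float64(-0.0)]
--
[0, np.float64(44.5), np.float64(-4.9), np.float64(0.4), np.float64(-0.0)]
[0, np.float64(0.0), np.float64(0.0), np.float64(46.7), np.float64(-0.0)]
[0, np.float64(0.0), np.float64(0.0), np.float64(46.7), np.float64(-0.0)]
[0, np.float64(0.0), np.float64(0.0), np.float64(46.7), np.float64(-0.0)]
```

Request:
drive_tool([
  [[0,41,-20,0,-0.12],[0,43,-15,0,-0.12],[0,44,-10,0,-0.12],[0,45,-5,0,-0.12],[0,45,1,0,-0.12]],
])

```text
time_s: 1.2
eef_pos: [0.3465, -0.4717, 0.2066]
tool_rot: [0.0, 0.904, 0.427, -0.0]
wrist_force: [0.3, 0.1, 0.3]
grip_width: 0.0125
```

Request:
drive_tool([
  [[0,45,6,0,-0.12],[0,44,12,0,-0.12],[0,42,17,0,-0.12],[0,40,22,0,-0.12],[0,44,-5,0,0]],
])

```text
time_s: 1.7
eef_pos: [0.4884, -0.3058, 0.2063]
tool_rot: [0.001, 0.777, 0.629, 0.001]
wrist_force: [0.2, 0.8, -0.7]
grip_width: -0.0002
```

Request:
drive_tool([
  [[0,44,-5,0,0],[0,44,-5,0,0],[0,44,-5,0,0],[0,44,-5,0,0],[0,44,-5,0,0]],
])

```text
time_s: 2.2
eef_pos: [0.5071, -0.085, 0.2066]
tool_rot: [0.0, 0.779, 0.627, 0.0]
wrist_force: [0.7, -0.1, 0.0]
grip_width: -0.0
```

```bash
python3 - <<'E'
from plan import *
plan([(0,158,200,90),(0,158,80,90)])
E
```

```text
t 2.2 gauge [  29.1 -111.7  206.6] ang 90.0 F [ 0.7 -0.1  0. ] q7 -0.26
--
[0, np.float64(44.9), np.float64(-4.9), np.float64(1.1), np.float64(-0.0)]
[0, np.float64(44.9), np.float64(-4.9), np.float64(1.1), np.float64(-0.0)]
[0, np.float64(45.0), np.float64(-4.9), np.float64(1.1), np.float64(-0.0)]
[0, np.float64(45.0), np.float64(-4.9), np.float64(1.1), np.float64(-0.0)]
[0, np.float64(45.0), np.float64(-4.8), np.float64(1.1), np.float64(-0.0)]
--
[0, np.float64(45.0), np.float64(-4.8), np.float64(1.1), np.float64(-0.0)]
[0, np.float64(0.0), np.float64(-0.0), np.float64(40.0), np.float64(0.0)]
[0, np.float64(0.0), np.float64(-0.0), np.float64(40.0), np.float64(0.0)]
[0, np.float64(0.0), np.float64(-0.0), np.float64(40.0), np.float64(0.0)]
```

Request:
drive_tool([
  [[0,45,-5,0,0],[0,45,-5,0,0],[0,45,-5,0,0],[0,45,-5,0,0],[0,45,-5,0,0]],
])

```text
time_s: 2.7
eef_pos: [0.5306, 0.1401, 0.2065]
tool_rot: [0.0, 0.779, 0.627, 0.0]
wrist_force: [-0.0, 0.1, -0.3]
grip_width: -0.0001
```

Request:
drive_tool([
  [[0,45,-4,0,0],[0,0,0,40,0],[0,0,0,45,0],[0,0,0,45,0],[0,0,0,0,0]],
])

```text
time_s: 3.2
eef_pos: [0.5317, 0.1814, 0.0708]
tool_rot: [-0.002, 0.779, 0.628, -0.005]
wrist_force: [-0.3, 0.1, -0.9]
grip_width: -0.0001
```

```bash
python3 - <<'E'
from plan import *
save('side','side1.png');save('top','top1.png')
plan([(0,158,28,90)])
a=cv2.imread('pics/side1.png')[165:315,170:350]; cv2.imwrite('pics/s2.png',cv2.resize(a,None,fx=4,fy=4,interpolation=cv2.INTER_CUBIC))
s,p,_=now();print(proj('side',p)+v[5:7],proj('top',p)+v[3:5])
E
```

```text
t 3.3 gauge [  0.3 157.   76.7] ang 90.0 F [1.3 0.8 0.7] q7 -0.91
--
[0, np.float64(0.5), np.float64(-0.2), np.float64(24.3), np.float64(0.0)]
[0, np.float64(0.5), np.float64(-0.2), np.float64(24.3), np.float64(0.0)]
[225.7652 261.8085] [155.4164 192.2352]
```

View pics/s2.png

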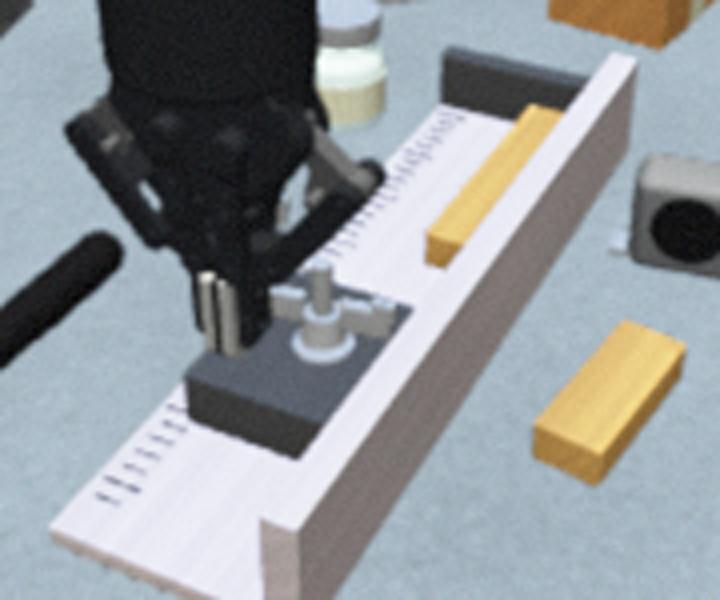

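```bash
python3 - <<'E'
from plan import *
s,p,_=now(); print(s['time_s'],gp(p),proj('side',p),proj('top',p))
save('side','side1b.png');save('top','top1b.png')
a=cv2.imread('pics/top1b.png')[130:260,110:310]; cv2.imwrite('pics/t2.png',cv2.resize(a,None,fx=4,fy=4,interpolation=cv2.INTER_CUBIC))
a=cv2.imread('pics/side1b.png')[165:315,170:350]; cv2.imwrite('pics/s2.png',cv2.resize(a,None,fx=4,fy=4,interpolation=cv2.INTER_CUBIC))
s,p,_=now(); print(s['time_s'],gp(p),proj('side',p),proj('top',p))
E
```

```text
3.3 [  0.3435 157.045   76.6669] [225.4459 260.9732] [155.4   192.934]
3.4 [  1.9183 157.9704  78.8463] [224.226  259.9771] [154.9158 192.141 ]
```

View pics/t2.png

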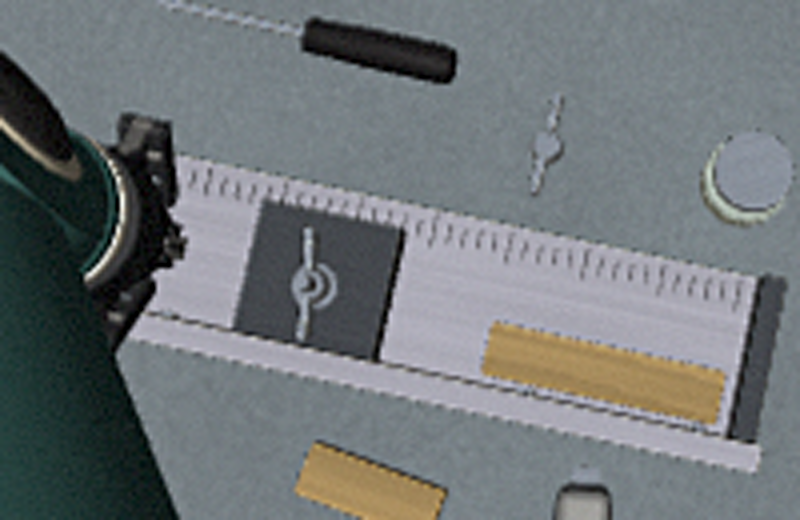

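View pics/s2.png

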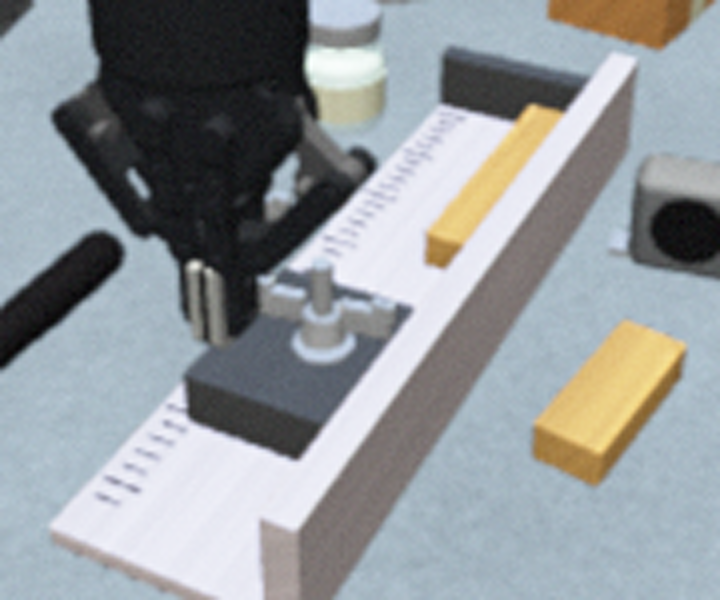

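```bash
python3 - <<'E'
from plan import *
s,p,_=now(); print(s['time_s'],p,gp(p))
for dz in (0,.01,.02,.03): print(dz,proj('side',p+[0,0,dz])+v[5:7])
for dy in (-.02,.02): print(dy,proj('side',p+[0,dy,0])+v[5:7],proj('side',p+[dy,0,0])+v[5:7])
im=arm.grab_frame('side')
c=im[200:270,195:260]; cv2.imwrite('pics/c.png',cv2.resize(np.clip(c[:,:,::-1]*2.0,0,255).astype(np.uint8),None,fx=8,fy=8,interpolation=cv2.INTER_CUBIC))
E
```

```text
3.4 [0.5379 0.1843 0.0788] [  1.9183 157.9704  78.8463]
0 [224.5453 260.8123]
0.01 [224.2034 255.9402]
0.02 [223.8553 250.981 ]
0.03 [223.5009 245.9324]
-0.02 [228.623  252.9437] [236.4942 262.8634]
0.02 [220.2159 269.1668] [212.7762 258.7921]
```

View pics/c.png

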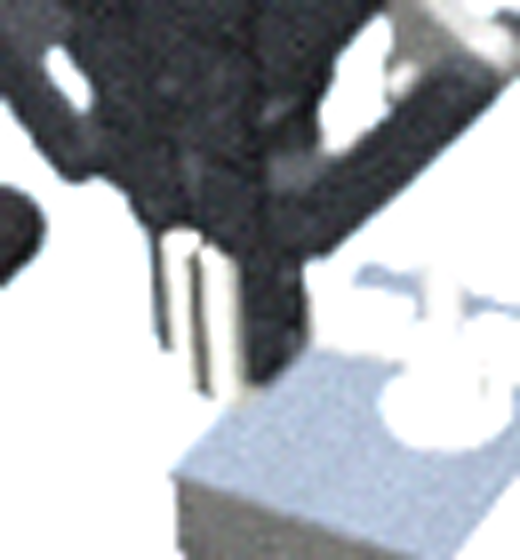

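```bash
python3 - <<'E'
from plan import *
P=np.array([.1774,-.6247,.2054]);print(proj('side',P)+v[5:7],proj('side',P+[0,0,.013])+v[5:7])
a=cv2.imread('pics/side0.png')[0:90,390:470];cv2.imwrite('pics/c0.png',cv2.resize(cv2.convertScaleAbs(a,alpha=2),None,fx=6,fy=6,interpolation=cv2.INTER_CUBIC))
E
```

```text
[417.7557  81.4108] [418.6596  77.1456]
```

View pics/c0.png

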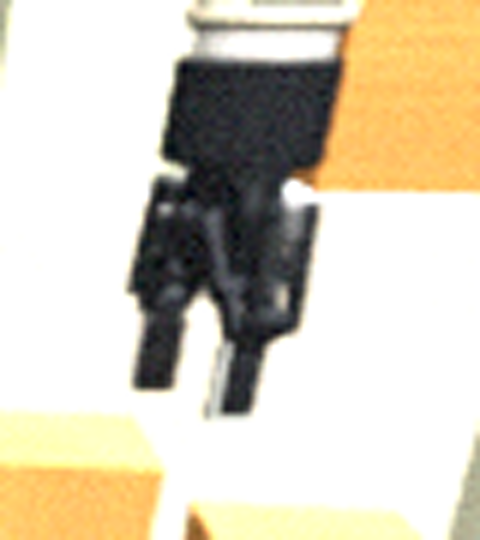

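Request:
drive_tool([
  [[0,0,0,20,0],[0,0,0,20,0],[0,0,0,10,0],[0,0,0,0,0],[0,0,0,0,0]],
])

```text
time_s: 3.95
eef_pos: [0.537, 0.1838, 0.0275]
tool_rot: [0.0, 0.779, 0.628, 0.001]
wrist_force: [-0.5, 0.1, -0.2]
grip_width: -0.0001
```

```bash
python3 - <<'E'
from plan import *
s,p,_=now(); print(s['time_s'],p,gp(p),s['wrist_force'])
print(proj('side',p)+v[5:7])
im=arm.grab_frame('side')
c=im[200:300,190:290]; cv2.imwrite('pics/c2.png',cv2.resize(np.clip(c[:,:,::-1]*1.5,0,255).astype(np.uint8),None,fx=6,fy=6,interpolation=cv2.INTER_CUBIC))
im=arm.grab_frame('top')
c=im[150:250,120:240]; cv2.imwrite('pics/c3.png',cv2.resize(np.clip(c[:,:,::-1]*1.5,0,255).astype(np.uint8),None,fx=6,fy=6,interpolation=cv2.INTER_CUBIC))
E
```

```text
3.95 [0.537  0.1838 0.0275] [  1.105  157.3038  27.5328] [-0.5368  0.0849 -0.1972]
[226.8363 284.4227]
```

View pics/c2.png

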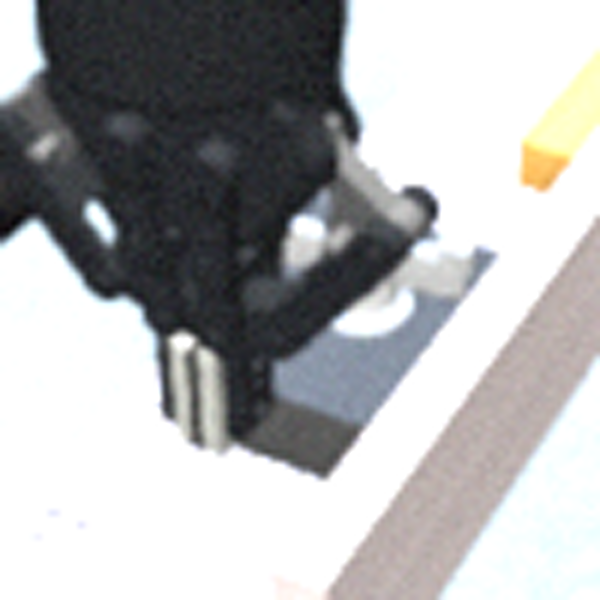

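View pics/c3.png

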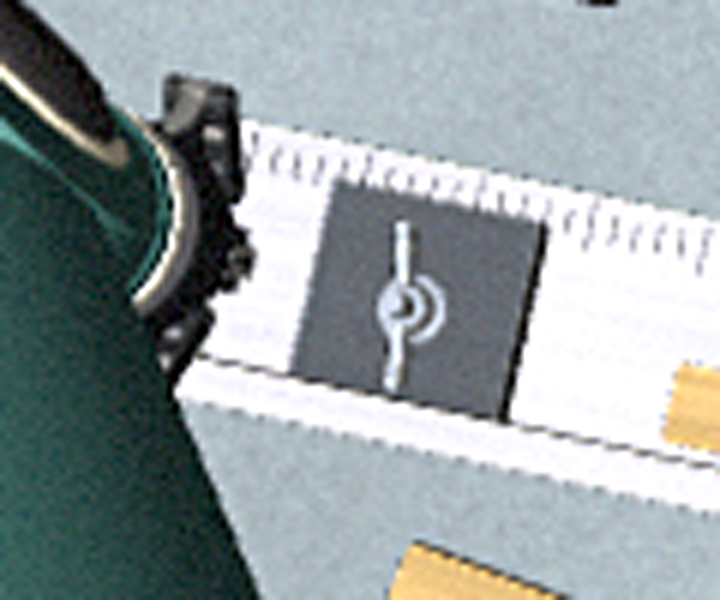

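```bash
python3 - <<'E'
from plan import *
for g in [(1,157,27),(1,146,27),(1,119,100),(1,119,150),(1,140,80),(58,157,80),(58,157,110)]: 
    q=proj('top',g2w(g,*v[:3]))+v[3:5]; print(g,q,(q-[120,150])*6, proj('side',g2w(g,*v[:3]))+v[5:7])
E
```

```text
(1, 157, 27) [161.0782 193.5204] [246.4691 261.1225] [227.0016 284.5601]
(1, 146, 27) [165.2962 194.4008] [271.7772 266.4047] [230.3984 280.3405]
(1, 119, 100) [168.5088 194.49  ] [291.0528 266.9403] [236.8002 237.0041]
(1, 119, 150) [162.832  192.8438] [256.992  257.0627] [235.6325 211.5778]
(1, 140, 80) [162.0259 193.3065] [252.1557 259.8387] [230.8033 253.8598]
(58, 157, 80) [160.5773 168.7006] [243.464  112.2035] [195.9501 249.9107]
(58, 157, 110) [157.074  166.8257] [222.4438 100.9541] [194.2022 235.3193]
```

Request:
drive_tool([
  [[0,0,0,7,0],[0,0,0,0,0],[0,0,0,0,0],[0,0,0,0,0],[0,0,0,0,0]],
])

```text
time_s: 4.55
eef_pos: [0.5362, 0.1834, 0.0193]
tool_rot: [0.0, 0.779, 0.628, 0.0]
wrist_force: [0.3, -0.6, 0.8]
grip_width: 0.0001
```

Request:
drive_tool([
  [[0,0,0,3,0],[0,0,0,2,0],[0,0,0,0,0],[0,0,0,0,0],[0,0,0,0,0]],
])

```text
time_s: 5.05
eef_pos: [0.5361, 0.1834, 0.0143]
tool_rot: [-0.0, 0.779, 0.628, -0.0]
wrist_force: [0.3, -0.7, -0.5]
grip_width: -0.0001
```

Request:
drive_tool([
  [[0,0,0,2,0],[0,0,0,1,0],[0,0,0,1,0],[0,0,0,0,0],[0,0,0,0,0]],
])

```text
time_s: 5.55
eef_pos: [0.5361, 0.1834, 0.0102]
tool_rot: [-0.0, 0.779, 0.628, -0.0]
wrist_force: [-0.5, -0.3, 0.2]
grip_width: 0.0002
```

```bash
python3 - <<'E'
from plan import *
im=arm.grab_frame('side')
c=im[200:300,190:290]; cv2.imwrite('pics/c4.png',cv2.resize(np.clip(c[:,:,::-1]*1.3,0,255).astype(np.uint8),None,fx=6,fy=6,interpolation=cv2.INTER_CUBIC))
s,p,_=now(); g=gp(p); print(g)
for z in (12,20,30,40): 
  for y in (11,-11): print(z,y,(proj('side',g2w((g[0],g[1]+y,z),*v[:3]))+v[5:7]-[190,200])*6)
E
```

```text
[  0.3646 156.7256  10.2602]
12 11 [206.5025 573.0234]
12 -11 [247.2058 521.1472]
20 11 [204.9285 552.0815]
20 -11 [245.9444 500.4605]
30 11 [202.9307 525.5017]
30 -11 [244.3442 474.2163]
40 11 [200.8986 498.4643]
40 -11 [242.7171 447.5331]
```

View pics/c4.png

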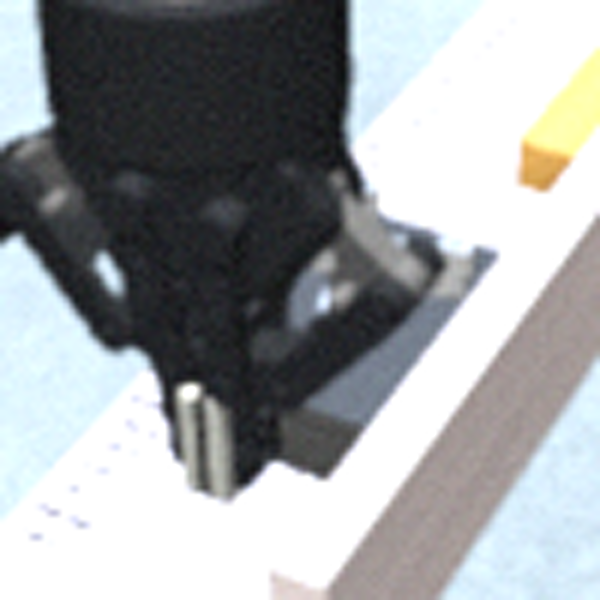

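Request:
drive_tool([
  [[0,0,0,1,0],[0,0,0,1,0],[0,0,0,1,0],[0,0,0,0,0],[0,0,0,0,0]],
])

```text
time_s: 6.1
eef_pos: [0.5361, 0.1834, 0.0072]
tool_rot: [-0.0, 0.779, 0.628, -0.0]
wrist_force: [-0.4, 0.2, 0.0]
grip_width: 0.0
```

Request:
drive_tool([
  [[0,0,0,1,0],[0,0,0,1,0],[0,0,0,1,0],[0,0,0,1,0],[0,0,0,0,0]],
])

```text
time_s: 6.6
eef_pos: [0.536, 0.1833, 0.0031]
tool_rot: [-0.0, 0.779, 0.628, -0.0]
wrist_force: [-0.1, -0.3, 0.4]
grip_width: 0.0
```

Request:
drive_tool([
  [[0,-3,6,-1,0],[0,-3,6,-1,0],[0,-3,0,0,0],[0,-3,0,0,0],[0,0,0,0,0]],
])

```text
time_s: 7.1
eef_pos: [0.5451, 0.1683, 0.0051]
tool_rot: [0.0, 0.779, 0.627, -0.0]
wrist_force: [0.4, -0.7, 0.1]
grip_width: -0.0001
```

Request:
drive_tool([
  [[0,-4,0,0,0],[0,-4,0,0,0],[0,-4,0,0,0],[0,-4,0,0,0],[0,-4,0,0,0]],
])

```text
time_s: 7.6
eef_pos: [0.5409, 0.1502, 0.0053]
tool_rot: [-0.0, 0.778, 0.628, 0.0]
wrist_force: [-0.4, 3.8, -2.0]
grip_width: -0.0003
```

```bash
python3 - <<'E'
from plan import *
s,p,_=now(); g=gp(p); print(g,s['wrist_force'])
im=arm.grab_frame('side')
c=im[190:300,190:310]; cv2.imwrite('pics/c5.png',cv2.resize(np.clip(c[:,:,::-1]*1.3,0,255).astype(np.uint8),None,fx=5,fy=5,interpolation=cv2.INTER_CUBIC))
E
```

```text
[ 12.0581 125.2915   5.2983] [-0.3779  3.829  -1.9605]
```

View pics/c5.png

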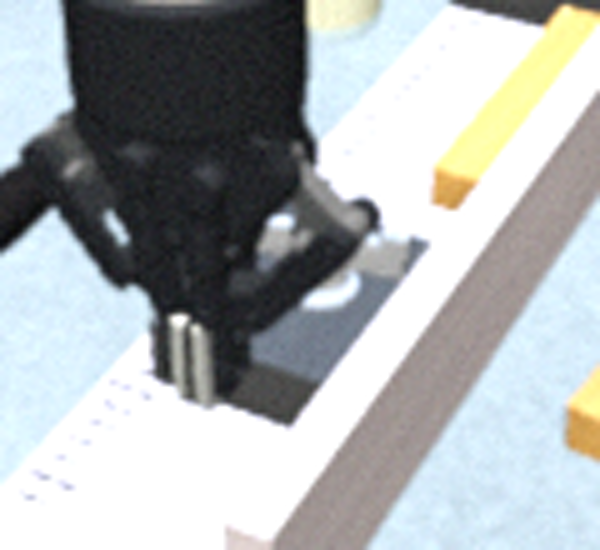

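Request:
drive_tool([
  [[0,-5,0,0,0],[0,-5,0,0,0],[0,-5,0,0,0],[0,-5,0,0,0],[0,-5,0,0,0]],
])

```text
time_s: 8.15
eef_pos: [0.5353, 0.1247, 0.0053]
tool_rot: [-0.0, 0.779, 0.627, -0.0]
wrist_force: [-1.5, 3.9, 1.5]
grip_width: 0.0002
```

Request:
drive_tool([
  [[0,-5,0,0,0],[0,-5,0,0,0],[0,-5,0,0,0],[0,-5,0,0,0],[0,-3,0,0,0]],
])

```text
time_s: 8.65
eef_pos: [0.5304, 0.1019, 0.0052]
tool_rot: [-0.0, 0.779, 0.627, -0.0]
wrist_force: [-2.4, 4.4, 0.7]
grip_width: -0.0003
```

```bash
python3 - <<'E'
from plan import *
s,p,_=now(); g=gp(p); print(g,s['wrist_force'])
save('side','side3.png');save('top','top3.png')
c=cv2.imread('pics/side3.png')[170:280,210:340]; cv2.imwrite('pics/c6.png',cv2.resize(c,None,fx=6,fy=5,interpolation=cv2.INTER_CUBIC))
c=cv2.imread('pics/top3.png')[155:260,125:315]; cv2.imwrite('pics/t6.png',cv2.resize(c,None,fx=4.2,fy=4.2,interpolation=cv2.INTER_CUBIC))
E
```

```text
[12.0499 75.9176  5.2209] [-2.3999  4.4183  0.6545]
```

View pics/c6.png

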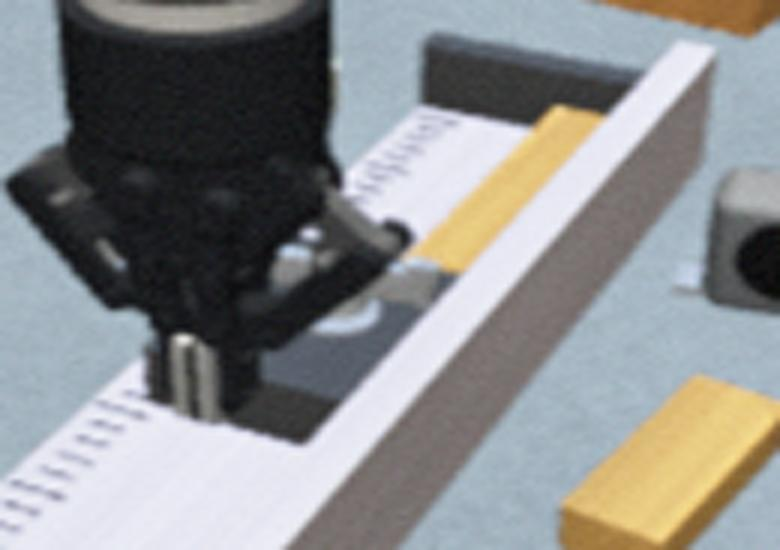

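View pics/t6.png

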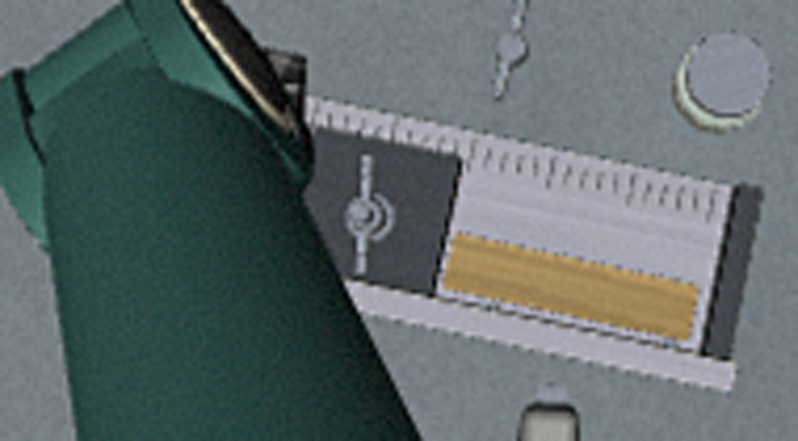

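Request:
drive_tool([
  [[0,-2,0,0,0],[0,-2,0,0,0],[0,-2,0,0,0],[0,-1,0,0,0],[0,-1,0,0,0]],
])

```text
time_s: 9.25
eef_pos: [0.5294, 0.0951, 0.0052]
tool_rot: [-0.0, 0.779, 0.628, 0.0]
wrist_force: [0.8, 4.3, -1.7]
grip_width: -0.0
```

Request:
drive_tool([
  [[0,-1,0,0,0],[0,-1,0,0,0],[0,-1,0,0,0],[0,-1,0,0,0],[0,0,0,0,0]],
])

```text
time_s: 9.75
eef_pos: [0.5283, 0.0906, 0.0053]
tool_rot: [0.0, 0.779, 0.627, -0.0]
wrist_force: [0.4, 4.1, -2.3]
grip_width: 0.0001
```

Request:
drive_tool([
  [[0,-1,0,0,0],[0,-1,0,0,0],[0,0,0,0,0],[0,0,0,0,0],[0,0,0,0,0]],
])

```text
time_s: 10.25
eef_pos: [0.5279, 0.0887, 0.0053]
tool_rot: [0.0, 0.779, 0.627, -0.0]
wrist_force: [1.1, 3.0, -2.6]
grip_width: -0.0001
```

Request:
drive_tool([
  [[0,-1,0,0,0],[0,-1,0,0,0],[0,0,0,0,0],[0,0,0,0,0],[0,0,0,0,0]],
])

```text
time_s: 10.75
eef_pos: [0.5277, 0.0879, 0.0053]
tool_rot: [-0.0, 0.778, 0.628, 0.001]
wrist_force: [2.2, 6.1, -3.7]
grip_width: -0.0004
```

Request:
drive_tool([
  [[0,-1,0,0,0],[0,-1,0,0,0],[0,-1,0,0,0],[0,0,0,0,0],[0,0,0,0,0]],
])

```text
time_s: 11.25
eef_pos: [0.5278, 0.0879, 0.0054]
tool_rot: [-0.001, 0.778, 0.628, 0.003]
wrist_force: [3.4, 12.2, -7.1]
grip_width: 0.0002
```

```bash
python3 - <<'E'
from plan import *
s,p,_=now(); g=gp(p); print(g,s['wrist_force'])
save('top','top4.png')
c=cv2.imread('pics/top4.png')[155:260,125:315]; cv2.imwrite('pics/t7.png',cv2.resize(c,None,fx=4.2,fy=4.2,interpolation=cv2.INTER_CUBIC))
E
```

```text
[12.4562 61.6856  5.4071] [ 3.4293 12.2236 -7.1393]
```

View pics/t7.png

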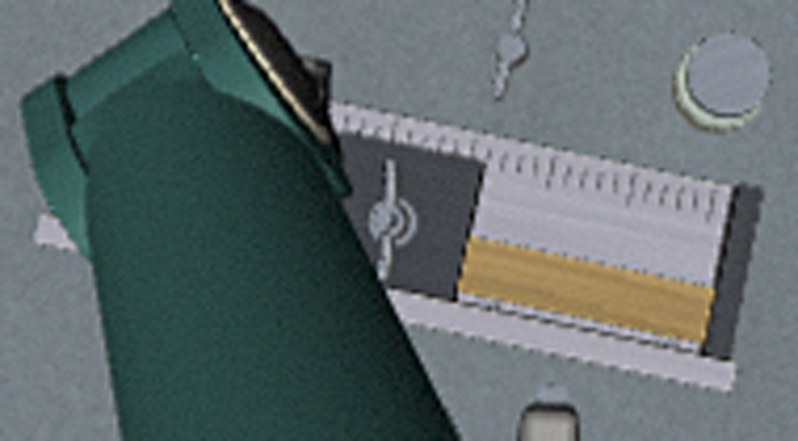

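Request:
drive_tool([
  [[0,3,0,0,0],[0,5,0,0,0],[0,8,0,0,0],[0,0,0,-25,0],[0,0,0,-25,0]],
])

```text
time_s: 11.8
eef_pos: [0.5292, 0.0993, 0.0552]
tool_rot: [-0.0, 0.779, 0.628, -0.002]
wrist_force: [0.2, 0.2, -0.3]
grip_width: 0.0001
```

```bash
python3 - <<'E'
from plan import *
plan([(26,37,40,90),(26,37,24,90,5)])
E
```

```text
t 11.8 gauge [11.5 73.1 55.2] ang 90.0 F [ 0.2  0.2 -0.3] q7 -0.8
--
[0, np.float64(-36.1), np.float64(14.5), np.float64(15.2), np.float64(0.0)]
[0, np.float64(0.0), np.float64(0.0), np.float64(4.0), np.float64(-0.0)]
[0, np.float64(0.0), np.float64(0.0), np.float64(4.0), np.float64(-0.0)]
[0, np.float64(0.0), np.float64(0.0), np.float64(4.0), np.float64(-0.0)]
[0, np.float64(0.0), np.float64(0.0), np.float64(4.0), np.float64(-0.0)]
```

Request:
drive_tool([
  [[0,-18,7,0,0],[0,-18,7,0,0],[0,0,0,10,0],[0,0,0,10,0],[0,0,0,8,0]],
])

```text
time_s: 12.3
eef_pos: [0.5353, 0.0623, 0.026]
tool_rot: [-0.001, 0.778, 0.628, -0.001]
wrist_force: [-0.4, 0.8, 0.3]
grip_width: 0.0
```

Request:
drive_tool([
  [[0,0,0,1,0],[0,0,0,1,0],[0,0,0,1,0],[0,0,0,1,0],[0,0,0,0,0]],
])

```text
time_s: 12.8
eef_pos: [0.5363, 0.0617, 0.0234]
tool_rot: [0.0, 0.779, 0.628, 0.0]
wrist_force: [-0.3, 0.6, -0.1]
grip_width: -0.0002
```

```bash
python3 - <<'E'
from plan import *
s,p,_=now(); g=gp(p); print(g,s['wrist_force'])
for n in('side','top'): save(n,n+'5.png')
c=cv2.imread('pics/side5.png')[170:290,210:340]; cv2.imwrite('pics/c6.png',cv2.resize(cv2.convertScaleAbs(c,alpha=1.3),None,fx=5,fy=5,interpolation=cv2.INTER_CUBIC))
E
```

```text
[26.406  37.8306 23.3636] [-0.3046  0.6338 -0.0746]
```

View pics/c6.png

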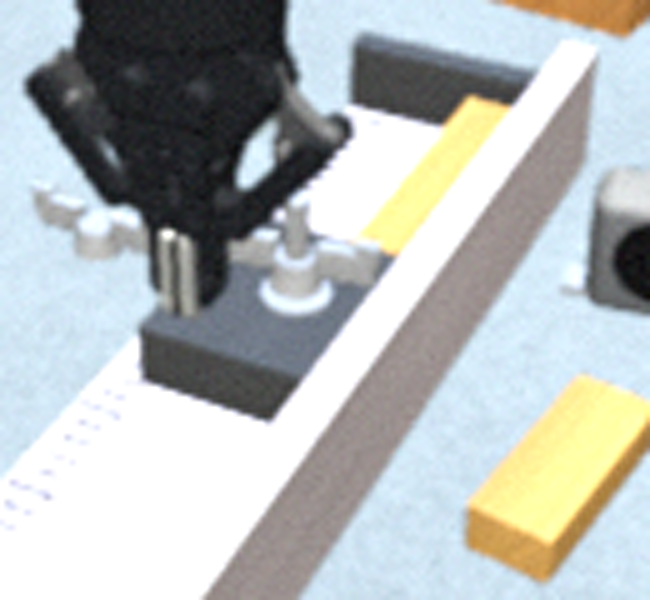

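Lower gently to feel the stop's top.

Request:
drive_tool([
  [[0,0,0,1,0],[0,0,0,1,0],[0,0,0,1,0],[0,0,0,1,0],[0,0,0,0,0]],
])

```text
time_s: 13.4
eef_pos: [0.5361, 0.0615, 0.0191]
tool_rot: [-0.0, 0.779, 0.628, -0.0]
wrist_force: [0.9, -0.7, -0.7]
grip_width: 0.0
```

Request:
drive_tool([
  [[0,0,0,1,0],[0,0,0,1,0],[0,0,0,1,0],[0,0,0,0,0],[0,0,0,0,0]],
])

```text
time_s: 13.9
eef_pos: [0.5363, 0.0615, 0.0171]
tool_rot: [0.0, 0.779, 0.628, -0.0]
wrist_force: [-1.6, -0.6, 7.9]
grip_width: -0.0001
```

```bash
cat > stroke.py <<'E'
from plan import *
def pos(th,d,R=25,z=28):
    t=np.radians(th); return (-5+R*np.cos(t)-d*np.sin(t), 5+R*np.sin(t)+d*np.cos(t), z, th+90)
def th_est(half=14,R=25):
    s,p,a=now(); g=gp(p); a-=v[2]; th=a-np.pi/2
    rel=g[:2]-[-5,5]; u=np.array([np.cos(th),np.sin(th)]); n=np.array([-u[1],u[0]])
    print('tool th',np.degrees(th).round(1),'R',(rel@u).round(1),'d',(rel@n).round(1),'z',g[2].round(1),'F',np.round(s['wrist_force'],1),'T',np.round(s['ft_torque'],2),'t',s['time_s'])
    Fg=np.array([np.cos(v[2])*s['wrist_force'][0]+np.sin(v[2])*s['wrist_force'][1],-np.sin(v[2])*s['wrist_force'][0]+np.cos(v[2])*s['wrist_force'][1]])
    print('Ftan(ccw)',(Fg@n).round(2),'Frad',(Fg@u).round(2))
E
python3 - <<'E'
from stroke import *
th_est()
plan([(26,38,28,90,6),pos(8,20)]+[pos(t,13) for t in np.arange(8,-86,-7.9)])
E
```

```text
tool th 0.0 R 31.4 d 32.7 z 17.1 F [-1.6 -0.6  7.9] T [-0.12  0.59  0.02] t 13.9
Ftan(ccw) -0.95 Frad -1.48
t 13.9 gauge [26.4 37.7 17.1] ang 90.0 F [-1.6 -0.6  7.9] q7 -0.76
--
[0, np.float64(0.1), np.float64(-0.2), np.float64(-5.5), np.float64(0.0)]
[0, np.float64(0.1), np.float64(-0.2), np.float64(-5.5), np.float64(0.0)]
[0, np.float64(-9.7), np.float64(-9.0), np.float64(-0.0), np.float64(-0.14)]
[0, np.float64(-7.0), np.float64(-0.0), np.float64(-0.0), np.float64(-0.0)]
[0, np.float64(-3.6), np.float64(1.5), np.float64(-0.0), np.float64(0.138)]
--
[0, np.float64(-3.6), np.float64(1.5), np.float64(-0.0), np.float64(0.138)]
[0, np.float64(-3.6), np.float64(1.5), np.float64(-0.0), np.float64(0.138)]
[0, np.float64(-3.6), np.float64(1.5), np.float64(-0.0), np.float64(0.138)]
[0, np.float64(-3.6), np.float64(1.5), np.float64(-0.0), np.float64(0.138)]
[0, np.float64(-3.6), np.float64(1.5), np.float64(-0.0), np.float64(0.138)]
--
[0, np.float64(-3.6), np.float64(1.5), np.float64(-0.0), np.float64(0.138)]
[0, np.float64(-3.6), np.float64(1.5), np.float64(-0.0), np.float64(0.138)]
[0, np.float64(-3.6), np.float64(1.5), np.float64(-0.0), np.float64(0.138)]
[0, np.float64(-3.6), np.float64(1.5), np.float64(-0.0), np.float64(0.138)]
[0, np.float64(-3.6), np.float64(1.5), np.float64(-0.0), np.float64(0.138)]
```

Request:
drive_tool([
  [[0,0,0,-6,0],[0,0,0,-6,0],[0,-9,-9,0,-0.14],[0,0,0,0,0],[0,-3,0,0,0]],
])

```text
time_s: 14.4
eef_pos: [0.5256, 0.0519, 0.0285]
tool_rot: [-0.0, 0.734, 0.679, 0.0]
wrist_force: [1.1, -0.0, 0.3]
grip_width: 0.0
```

```bash
python3 - <<'E'
from stroke import *
th_est()
for n in('side','top'): save(n,n+'6.png')
c=cv2.imread('pics/side6.png')[190:270,210:310]; c=cv2.resize(cv2.convertScaleAbs(c,alpha=1.3),None,fx=5,fy=5,interpolation=cv2.INTER_CUBIC)
d=cv2.imread('pics/top6.png')[170:250,180:260]; d=cv2.resize(cv2.convertScaleAbs(d,alpha=1.3),(300,300))
e=np.zeros((400,800,3),np.uint8);e[:,:500]=c;e[:300,500:]=d
cv2.imwrite('pics/c7.png',e)
E
```

```text
tool th 7.9 R 25.7 d 17.7 z 28.5 F [ 1.1 -0.   0.3] T [ 0.05  0.03 -0.02] t 14.4
Ftan(ccw) 0.05 Frad 1.06
```

View pics/c7.png

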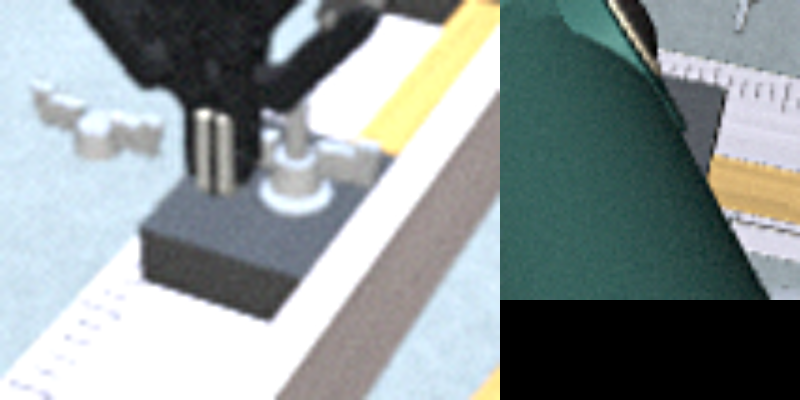

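Request:
drive_tool([
  [[0,-2,1,0,0],[0,-2,1,0,0],[0,-3.8,1.5,0,0.138],[0,-3.8,1.5,0,0.138],[0,0,0,0,0]],
])

```text
time_s: 15.0
eef_pos: [0.5292, 0.0395, 0.0282]
tool_rot: [0.0, 0.82, 0.573, 0.0]
wrist_force: [-0.4, -0.1, 0.2]
grip_width: -0.0001
```

```bash
python3 - <<'E'
from stroke import *
th_est()
save('side','side7.png')
c=cv2.imread('pics/side7.png')[190:270,210:310]; c=cv2.resize(cv2.convertScaleAbs(c,alpha=1.3),None,fx=5,fy=5,interpolation=cv2.INTER_CUBIC)
cv2.imwrite('pics/c8.png',c)
E
```

```text
tool th -7.9 R 27.5 d 13.6 z 28.2 F [-0.4 -0.1  0.2] T [ 0.06 -0.07 -0.01] t 15.0
Ftan(ccw) -0.27 Frad -0.32
```

View pics/c8.png

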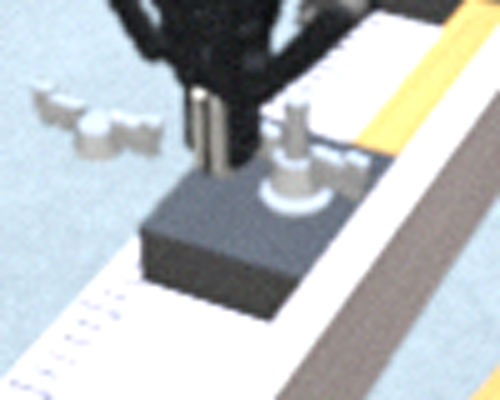

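Request:
drive_tool([
  [[0,-3.8,1.5,0,0.138],[0,-3.8,1.5,0,0.138],[0,-3.8,1.5,0,0.138],[0,-3.8,1.5,0,0.138],[0,-3.8,1.5,0,0.138]],
])

```text
time_s: 15.55
eef_pos: [0.5245, 0.0206, 0.0283]
tool_rot: [-0.0, 0.965, 0.261, 0.001]
wrist_force: [1.1, 1.4, -1.3]
grip_width: 0.0005
```

```bash
python3 - <<'E'
from stroke import *
th_est()
save('side','side8.png')
c=cv2.imread('pics/side8.png')[190:270,210:310]; c=cv2.resize(cv2.convertScaleAbs(c,alpha=1.3),None,fx=5,fy=5,interpolation=cv2.INTER_CUBIC)
cv2.imwrite('pics/c9.png',c)
E
```

```text
tool th -47.4 R 26.5 d 14.4 z 28.3 F [ 1.1  1.4 -1.3] T [ 0.24 -0.28 -0.01] t 15.55
Ftan(ccw) 1.7 Frad -0.64
```

View pics/c9.png

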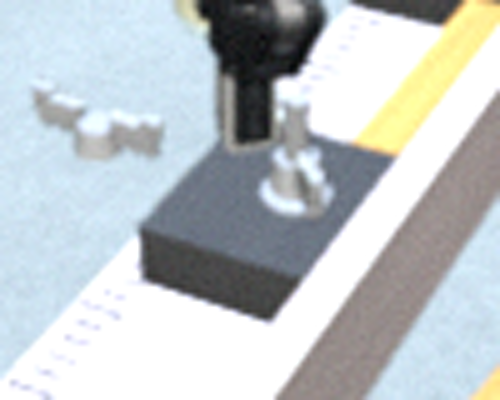

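Works; the nut turns. Continue to about −87°.

Request:
drive_tool([
  [[0,-3.6,1.6,0,0.138],[0,-3.6,1.6,0,0.138],[0,-3.6,1.6,0,0.138],[0,-3.6,1.6,0,0.138],[0,-3.6,1.6,0,0.138]],
])

```text
time_s: 16.1
eef_pos: [0.5094, 0.0084, 0.0283]
tool_rot: [-0.0, 0.997, -0.08, 0.001]
wrist_force: [1.5, 0.4, 0.1]
grip_width: -0.0004
```

```bash
python3 - <<'E'
from stroke import *
th_est()
save('side','side9.png')
c=cv2.imread('pics/side9.png')[190:270,210:310]; c=cv2.resize(cv2.convertScaleAbs(c,alpha=1.3),None,fx=5,fy=5,interpolation=cv2.INTER_CUBIC)
cv2.imwrite('pics/c10.png',c)
E
```

```text
tool th -86.9 R 25.8 d 15.0 z 28.3 F [1.5 0.4 0.1] T [ 0.08 -0.32 -0.02] t 16.1
Ftan(ccw) 1.39 Frad -0.67
```

View pics/c10.png

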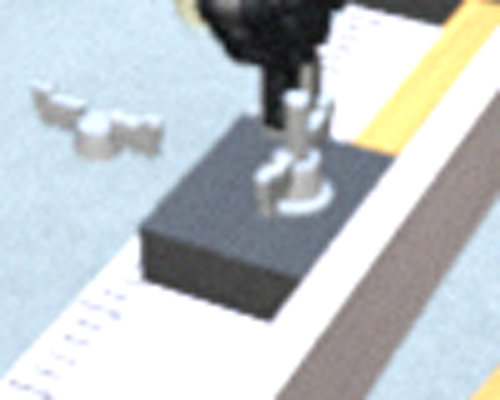

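```bash
python3 - <<'E'
from stroke import *
s,p,a=now(); g=gp(p)
th=-86.9
A=pos(th,20,26,28); B=pos(th,20,26,68)
plan([A,B,(-26,31,68,180),(-26,31,28,180,20)])
E
```

```text
t 16.15 gauge [ 10.7 -20.4  28.3] ang 2.8 F [0.4 1.2 0. ] q7 -1.89
--
[0, np.float64(5.7), np.float64(-0.2), np.float64(0.3), np.float64(-0.005)]
[0, np.float64(0.0), np.float64(0.0), np.float64(-40.0), np.float64(-0.0)]
[0, np.float64(-1.7), np.float64(-2.3), np.float64(-0.0), np.float64(-0.134)]
[0, np.float64(-1.4), np.float64(-2.5), np.float64(-0.0), np.float64(-0.134)]
[0, np.float64(-1.0), np.float64(-2.7), np.float64(-0.0), np.float64(-0.134)]
--
[0, np.float64(-0.7), np.float64(-2.8), np.float64(-0.0), np.float64(-0.134)]
[0, np.float64(-0.3), np.float64(-2.9), np.float64(-0.0), np.float64(-0.134)]
[0, np.float64(0.1), np.float64(-2.9), np.float64(-0.0), np.float64(-0.134)]
[0, np.float64(0.5), np.float64(-2.8), np.float64(-0.0), np.float64(-0.134)]
[0, np.float64(0.8), np.float64(-2.8), np.float64(-0.0), np.float64(-0.134)]
--
[0, np.float64(1.2), np.float64(-2.6), np.float64(-0.0), np.float64(-0.134)]
[0, np.float64(1.5), np.float64(-2.4), np.float64(-0.0), np.float64(-0.134)]
[0, np.float64(1.9), np.float64(-2.2), np.float64(-0.0), np.float64(-0.134)]
[0, np.float64(2.1), 
[... 353 characters left out ...]
at64(-0.134)]
[0, np.float64(2.9), np.float64(-0.2), np.float64(-0.0), np.float64(-0.134)]
[0, np.float64(2.9), np.float64(0.2), np.float64(-0.0), np.float64(-0.134)]
--
[0, np.float64(2.8), np.float64(0.6), np.float64(-0.0), np.float64(-0.134)]
[0, np.float64(2.7), np.float64(1.0), np.float64(-0.0), np.float64(-0.134)]
[0, np.float64(2.6), np.float64(1.3), np.float64(-0.0), np.float64(-0.134)]
[0, np.float64(2.4), np.float64(1.6), np.float64(-0.0), np.float64(-0.134)]
[0, np.float64(2.1), np.float64(1.9), np.float64(-0.0), np.float64(-0.134)]
--
[0, np.float64(0.0), np.float64(-0.0), np.float64(20.0), np.float64(0.0)]
[0, np.float64(0.0), np.float64(-0.0), np.float64(20.0), np.float64(0.0)]
```

Request:
drive_tool([
  [[0,6,0,0,0],[0,0,0,-50,0],[0,0,0,0,-0.147],[0,0,0,0,-0.147],[0,0,0,0,-0.147]],
])

```text
time_s: 16.65
eef_pos: [0.5154, 0.0072, 0.0787]
tool_rot: [0.0, 0.989, 0.146, 0.0]
wrist_force: [0.1, 0.5, -0.2]
grip_width: 0.0002
```

Request:
drive_tool([
  [[0,0,0,0,-0.147],[0,0,0,0,-0.147],[0,0,0,0,-0.147],[0,0,0,0,-0.147],[0,0,0,0,-0.147]],
])

```text
time_s: 17.15
eef_pos: [0.5152, 0.0071, 0.0783]
tool_rot: [0.0, 0.871, 0.492, -0.0]
wrist_force: [-0.2, 0.5, -0.3]
grip_width: -0.0004
```

Request:
drive_tool([
  [[0,0,0,0,-0.147],[0,0,0,0,-0.147],[0,0,0,0,-0.147],[0,0,0,0,-0.147],[0,0,0,0,-0.147]],
])

```text
time_s: 17.65
eef_pos: [0.5153, 0.007, 0.0784]
tool_rot: [0.0, 0.636, 0.772, 0.0]
wrist_force: [0.2, 0.0, 0.6]
grip_width: 0.0004
```

Request:
drive_tool([
  [[0,0,0,0,-0.147],[0,0,0,0,-0.147],[0,0,0,0,-0.147],[0,0,0,0,-0.147],[0,0,0,0,-0.147]],
])

```text
time_s: 18.15
eef_pos: [0.5154, 0.0069, 0.0785]
tool_rot: [0.0, 0.316, 0.949, 0.0]
wrist_force: [0.5, -0.1, -0.6]
grip_width: 0.0003
```

```bash
python3 - <<'E'
from stroke import *
save('side','side10.png')
c=cv2.imread('pics/side10.png')[190:270,210:310]; c=cv2.resize(cv2.convertScaleAbs(c,alpha=1.3),None,fx=5,fy=5,interpolation=cv2.INTER_CUBIC)
cv2.imwrite('pics/c11.png',c)
save('top','top10.png')
plan([(-26,31,78,180),(-26,31,28,180,20)])
E
```

```text
t 18.25 gauge [ 17.5 -20.1  78.3] ang 155.0 F [0.6 1.1 0.3] q7 0.39
--
[0, np.float64(15.3), np.float64(7.0), np.float64(0.1), np.float64(-0.109)]
[0, np.float64(14.4), np.float64(8.6), np.float64(0.1), np.float64(-0.109)]
[0, np.float64(13.4), np.float64(10.1), np.float64(0.1), np.float64(-0.109)]
[0, np.float64(12.2), np.float64(11.5), np.float64(0.1), np.float64(-0.109)]
[0, np.float64(-0.0), np.float64(0.0), np.float64(16.7), np.float64(0.0)]
--
[0, np.float64(-0.0), np.float64(0.0), np.float64(16.7), np.float64(0.0)]
[0, np.float64(-0.0), np.float64(0.0), np.float64(16.7), np.float64(0.0)]
```

View pics/c11.png

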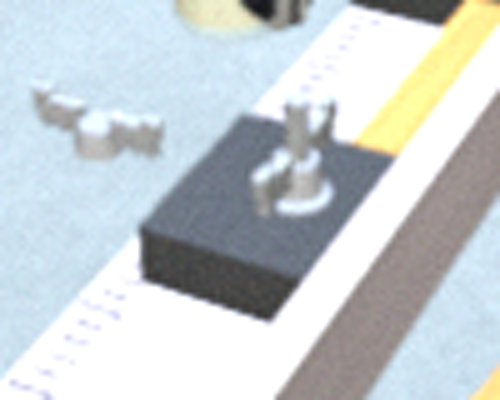

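```bash
python3 - <<'E'
from stroke import *
for th in (60,75,85,95,105):
    t=np.radians(th); P=g2w((-5+34*np.cos(t),5+34*np.sin(t),72),*v[:3]); Q=g2w((-5-34*np.cos(t),5-34*np.sin(t),72),*v[:3])
    print(th,(proj('side',P)+v[5:7]-[210,190])*5,(proj('side',Q)+v[5:7]-[210,190])*5)
print((proj('side',g2w((-5,5,88),*v[:3]))+v[5:7]-[210,190])*5)
c=cv2.imread('pics/top10.png')[170:250,180:260]; cv2.imwrite('pics/t10.png',cv2.resize(c,(560,560),interpolation=cv2.INTER_CUBIC))
E
```

```text
60 [223.7278 164.8051] [368.4177 110.2807]
75 [238.9514 175.039 ] [352.956  101.1402]
85 [251.6287 180.4906] [340.6884  96.3966]
95 [265.8715 184.6064] [327.2609  92.8715]
105 [281.2094 187.2319] [313.0456  90.6481]
[298.1781 102.1146]
```

View pics/t10.png

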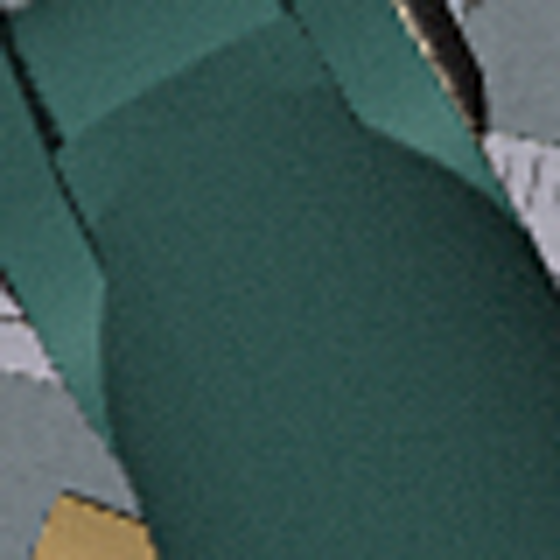

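Request:
drive_tool([
  [[0,15,7,0,-0.109],[0,14.5,8.5,0,-0.109],[0,13.5,10,0,-0.109],[0,12.5,11.5,0,-0.109],[0,0,0,0,0]],
])

```text
time_s: 18.75
eef_pos: [0.4823, 0.0683, 0.0785]
tool_rot: [-0.0, 0.107, 0.994, 0.001]
wrist_force: [0.7, 0.2, 0.4]
grip_width: 0.0002
```

```bash
python3 - <<'E'
from stroke import *
plan([(-26,31,28,180,10)])
E
```

```text
t 18.75 gauge [-27.7  32.8  78.5] ang 179.9 F [0.7 0.2 0.4] q7 0.63
--
[0, np.float64(-0.3), np.float64(-0.3), np.float64(8.4), np.float64(-0.0)]
[0, np.float64(-0.3), np.float64(-0.3), np.float64(8.4), np.float64(-0.0)]
[0, np.float64(-0.3), np.float64(-0.3), np.float64(8.4), np.float64(-0.0)]
[0, np.float64(-0.3), np.float64(-0.3), np.float64(8.4), np.float64(-0.0)]
[0, np.float64(-0.3), np.float64(-0.3), np.float64(8.4), np.float64(-0.0)]
--
[0, np.float64(-0.3), np.float64(-0.3), np.float64(8.4), np.float64(-0.0)]
```

Request:
drive_tool([
  [[0,-1.5,-1.5,0,0],[0,0,0,15,0],[0,0,0,15,0],[0,0,0,10,0],[0,0,0,5,0]],
])

```text
time_s: 19.25
eef_pos: [0.4832, 0.0642, 0.0314]
tool_rot: [-0.001, 0.109, 0.994, -0.0]
wrist_force: [-0.3, -0.1, -0.7]
grip_width: -0.0001
```

Request:
drive_tool([
  [[0,0,0,5,0],[0,0,0,0,0],[0,0,0,0,0],[0,0,0,0,0],[0,0,0,0,0]],
])

```text
time_s: 19.75
eef_pos: [0.4845, 0.0646, 0.0286]
tool_rot: [0.0, 0.109, 0.994, 0.0]
wrist_force: [0.2, -0.3, -0.2]
grip_width: 0.0
```

```bash
python3 - <<'E'
from stroke import *
th_est()
save('side','side11.png')
c=cv2.imread('pics/side11.png')[190:270,210:310]; c=cv2.resize(cv2.convertScaleAbs(c,alpha=1.3),None,fx=5,fy=5,interpolation=cv2.INTER_CUBIC)
cv2.imwrite('pics/c12.png',c)
plan([])
plan([pos(88,13.5,27)]+[pos(t,13.5,27) for t in np.arange(80,60,-8)])
E
```

```text
tool th 89.7 R 24.6 d 20.0 z 28.6 F [ 0.2 -0.3 -0.2] T [-0.01 -0.05  0.04] t 19.75
Ftan(ccw) -0.29 Frad -0.23
t 19.8 gauge [-25.   29.6  28.6] ang 179.7 F [-0.3  0.5 -0.2] q7 0.56
t 19.8 gauge [-25.   29.6  28.6] ang 179.7 F [-0.3  0.5 -0.2] q7 0.56
--
[0, np.float64(-7.4), np.float64(2.9), np.float64(0.6), np.float64(0.03)]
[0, np.float64(-3.9), np.float64(1.6), np.float64(-0.0), np.float64(0.14)]
[0, np.float64(-3.9), np.float64(1.6), np.float64(-0.0), np.float64(0.14)]
[0, np.float64(-3.9), np.float64(1.6), np.float64(-0.0), np.float64(0.14)]
```

View pics/c12.png

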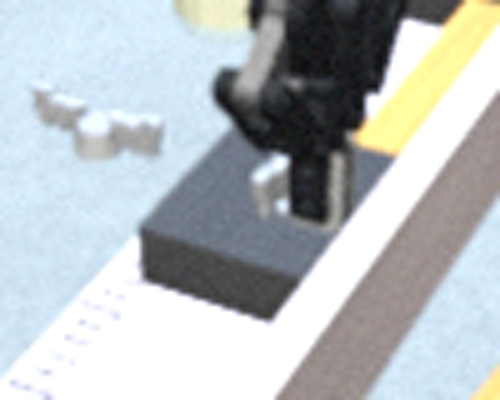

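Request:
drive_tool([
  [[0,-2.5,1,0,0.01],[0,-2.5,1,0,0.01],[0,-2.5,1,0,0.01],[0,-3.9,1.6,0,0.14],[0,-3.9,1.6,0,0.14]],
])

```text
time_s: 20.3
eef_pos: [0.5004, 0.0667, 0.0281]
tool_rot: [-0.0, 0.264, 0.964, 0.0]
wrist_force: [-1.0, 0.5, -0.5]
grip_width: -0.0002
```

Request:
drive_tool([
  [[0,-3.8,1.5,0,0.14],[0,-3.8,1.5,0,0.14],[0,-3.8,1.5,0,0.14],[0,-3.8,1.5,0,0.14],[0,-3.8,1.5,0,0.14]],
])

```text
time_s: 20.8
eef_pos: [0.5191, 0.0588, 0.0283]
tool_rot: [-0.0, 0.579, 0.816, 0.0]
wrist_force: [0.0, 0.6, -1.2]
grip_width: 0.0
```

```bash
python3 - <<'E'
from stroke import *
th_est()
E
```

```text
tool th 31.5 R 26.7 d 14.5 z 28.3 F [ 0.   0.6 -1.2] T [0.25 0.01 0.02] t 20.8
Ftan(ccw) 0.55 Frad 0.21
```

Request:
drive_tool([
  [[0,-3.9,1.6,0,0.14],[0,-3.9,1.6,0,0.14],[0,-3.9,1.6,0,0.14],[0,-3.9,1.6,0,0.14],[0,-3.9,1.6,0,0.14]],
])

```text
time_s: 21.3
eef_pos: [0.5284, 0.0402, 0.0283]
tool_rot: [-0.0, 0.823, 0.568, 0.001]
wrist_force: [1.2, 1.9, -2.0]
grip_width: -0.0003
```

Request:
drive_tool([
  [[0,-3.9,1.6,0,0.14],[0,-3.9,1.6,0,0.14],[0,-3.8,1.6,0,0.14],[0,0,0,0,0],[0,0,0,0,0]],
])

```text
time_s: 21.8
eef_pos: [0.5267, 0.0273, 0.0284]
tool_rot: [0.0, 0.922, 0.388, 0.0]
wrist_force: [1.5, 0.6, 1.0]
grip_width: 0.0003
```

```bash
python3 - <<'E'
from stroke import *
th_est()
save('side','side12.png')
c=cv2.imread('pics/side12.png')[190:270,210:310]; c=cv2.resize(cv2.convertScaleAbs(c,alpha=1.3),None,fx=5,fy=5,interpolation=cv2.INTER_CUBIC)
cv2.imwrite('pics/c13.png',c)
E
```

```text
tool th -32.1 R 26.3 d 13.2 z 28.4 F [1.5 0.6 1. ] T [ 0.04 -0.07 -0.02] t 21.8
Ftan(ccw) 1.49 Frad 0.69
```

View pics/c13.png

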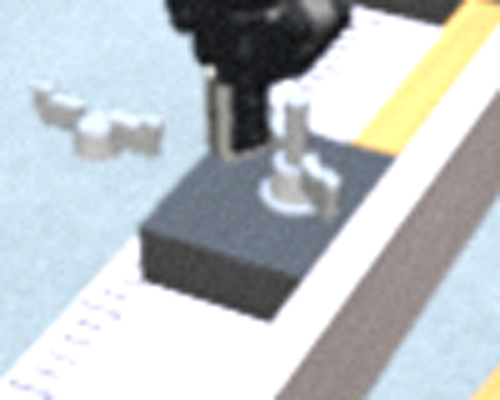

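Request:
drive_tool([
  [[0,-3.7,1.6,0,0.14],[0,-3.7,1.6,0,0.14],[0,-3.7,1.6,0,0.14],[0,0,0,0,0],[0,0,0,0,0]],
])

```text
time_s: 22.35
eef_pos: [0.5206, 0.0166, 0.0283]
tool_rot: [0.0, 0.982, 0.188, -0.0]
wrist_force: [-0.4, -0.1, -0.3]
grip_width: 0.0
```

Request:
drive_tool([
  [[0,-3.7,1.6,0,0.14],[0,-3.7,1.6,0,0.14],[0,-3.7,1.6,0,0.14],[0,0,0,0,0],[0,0,0,0,0]],
])

```text
time_s: 22.85
eef_pos: [0.5198, 0.0114, 0.0299]
tool_rot: [-0.001, 1.0, -0.021, 0.009]
wrist_force: [17.5, 4.5, -11.2]
grip_width: -0.0005
```

```bash
python3 - <<'E'
from stroke import *
th_est()
E
```

```text
tool th -80.1 R 23.9 d 22.1 z 29.9 F [ 17.5   4.5 -11.2] T [ 0.79 -3.75  0.06] t 22.85
Ftan(ccw) 17.33 Frad -5.2
```

```bash
python3 - <<'E'
from stroke import *
save('side','side13.png')
c=cv2.imread('pics/side13.png')[180:260,220:300]; c=cv2.resize(cv2.convertScaleAbs(c,alpha=1.3),None,fx=7,fy=7,interpolation=cv2.INTER_CUBIC)
cv2.imwrite('pics/c14.png',c)
P=lambda g:((proj('side',g2w(g,*v[:3]))+v[5:7]-[220,180])*7).round()
for th in (110,120,130):
    t=np.radians(th)
    for h in (0,6): print(th,h,P((-5+34*np.cos(t),5+34*np.sin(t),70+h)),P((-5+34*np.cos(t),5+34*np.sin(t),50+h)))
print(P((-5,5,58)),P((-5,5,64)),P((-5,5,88)))
E
```

```text
110 0 [335. 339.] [334. 400.]
110 6 [335. 321.] [334. 382.]
120 0 [357. 340.] [356. 400.]
120 6 [357. 321.] [357. 382.]
130 0 [379. 338.] [378. 398.]
130 6 [379. 319.] [378. 380.]
[346. 303.] [347. 286.] [347. 213.]
```

View pics/c14.png

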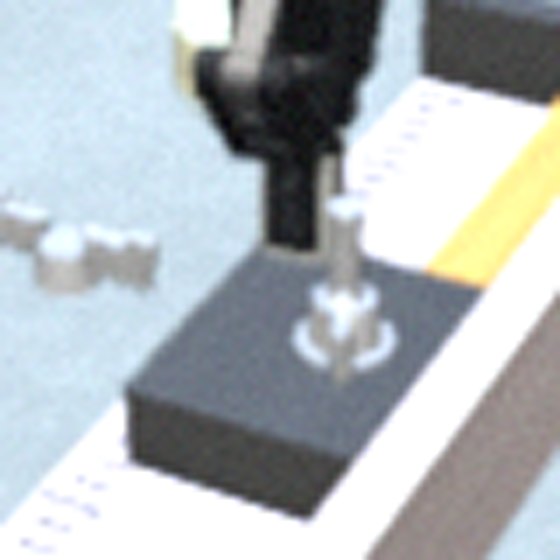

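Request:
drive_tool([
  [[0,4,0,0,0],[0,5,0,0,0],[0,5,0,0,0],[0,0,0,0,-0.12],[0,0,0,0,-0.12]],
])

```text
time_s: 23.4
eef_pos: [0.5243, 0.0083, 0.0279]
tool_rot: [0.0, 0.995, 0.099, -0.001]
wrist_force: [0.0, 0.3, 0.1]
grip_width: -0.0001
```

```bash
python3 - <<'E'
from stroke import *
th_est()
save('side','side14.png');save('top','top14.png')
c=cv2.imread('pics/side14.png')[180:260,220:300]; c=cv2.resize(cv2.convertScaleAbs(c,alpha=1.3),None,fx=7,fy=7,interpolation=cv2.INTER_CUBIC)
cv2.imwrite('pics/c15.png',c)
E
```

```text
tool th -66.3 R 32.5 d 19.6 z 27.9 F [0.  0.3 0.1] T [-0.04  0.    0.  ] t 23.4
Ftan(ccw) 0.1 Frad -0.33
```

View pics/c15.png

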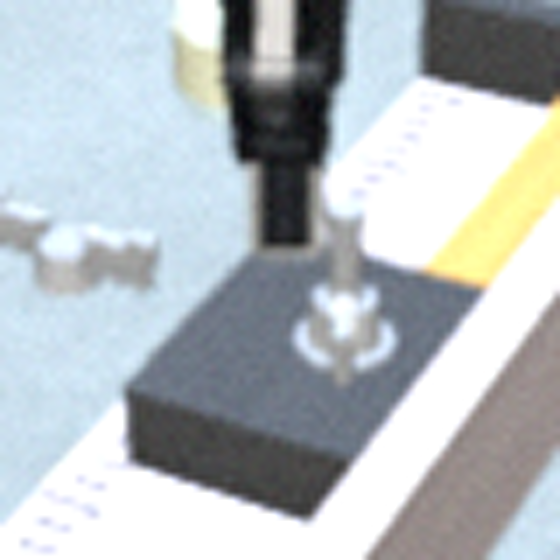

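Request:
drive_tool([
  [[0,0,-5,0,0],[0,-2,0,0,0],[0,-1,0,0,0],[0,-1,0,0,0],[0,0,0,0,0]],
])

```text
time_s: 24.0
eef_pos: [0.5198, 0.0128, 0.0283]
tool_rot: [0.0, 0.995, 0.096, -0.0]
wrist_force: [-0.1, -0.4, 0.3]
grip_width: -0.0005
```

Request:
drive_tool([
  [[0,-1,0,0,0],[0,-1,0,0,0],[0,-1,0,0,0],[0,0,0,0,0],[0,0,0,0,0]],
])

```text
time_s: 24.5
eef_pos: [0.5193, 0.0127, 0.0287]
tool_rot: [-0.0, 0.995, 0.096, 0.002]
wrist_force: [6.0, 0.5, -4.0]
grip_width: 0.0
```

Request:
drive_tool([
  [[0,-1,0,0,0],[0,-1,0,0,0],[0,-1,0,0,0],[0,0,0,0,0],[0,0,0,0,0]],
])

```text
time_s: 25.0
eef_pos: [0.5191, 0.0127, 0.0291]
tool_rot: [-0.0, 0.995, 0.096, 0.005]
wrist_force: [11.8, 2.7, -7.7]
grip_width: -0.0001
```

```bash
python3 - <<'E'
from stroke import *
th_est()
E
```

```text
tool th -66.7 R 27.0 d 15.6 z 29.1 F [11.8  2.7 -7.7] T [ 0.5  -2.53 -0.05] t 25.0
Ftan(ccw) 12.08 Frad -0.38
```

Request:
drive_tool([
  [[0,4,0,0,0],[0,6,0,0,0],[0,6,3,0,0],[0,0,0,-45,0],[0,0,0,-50,0]],
])

```text
time_s: 25.5
eef_pos: [0.5283, 0.0113, 0.122]
tool_rot: [-0.0, 0.995, 0.096, -0.004]
wrist_force: [1.3, -0.9, 0.8]
grip_width: 0.0001
```

```bash
python3 - <<'E'
from stroke import *
plan([(20,200,123,20)])
print(gp([.45,.35,.1]))
E
```

```text
t 25.5 gauge [ 29.3 -13.1 122. ] ang 23.3 F [ 1.3 -0.9  0.8] q7 -1.52
--
[0, np.float64(15.1), np.float64(-39.9), np.float64(-0.2), np.float64(0.011)]
[0, np.float64(14.7), np.float64(-40.1), np.float64(-0.2), np.float64(0.011)]
[0, np.float64(14.2), np.float64(-40.2), np.float64(-0.2), np.float64(0.011)]
[0, np.float64(13.8), np.float64(-40.4), np.float64(-0.2), np.float64(0.011)]
[0, np.float64(13.3), np.float64(-40.5), np.float64(-0.2), np.float64(0.011)]
[-119.2019  301.245   100.    ]
```

Request:
drive_tool([
  [[0,0,0,-45,0],[0,-18,42,0,0],[0,-18,42,0,0],[0,-18,42,0,0],[0,-18,42,0,0]],
])

```text
time_s: 26.0
eef_pos: [0.4909, -0.1687, 0.1685]
tool_rot: [-0.0, 0.995, 0.096, -0.0]
wrist_force: [0.5, -0.5, 0.1]
grip_width: 0.0001
```

Request:
drive_tool([
  [[0,-18,42,0,0],[0,-18,42,0,0],[0,0,0,0,0],[0,0,0,0,0],[0,0,0,0,0]],
])

```text
time_s: 26.5
eef_pos: [0.4728, -0.255, 0.168]
tool_rot: [-0.001, 0.995, 0.097, -0.0]
wrist_force: [1.2, 0.4, -0.0]
grip_width: -0.0001
```

```bash
python3 - <<'E'
from stroke import *
th_est()
for n in('side','top'): save(n,n+'15.png')
for t in ['stop_push','nut_center','nut_wing','batten_center','stud_foot']:
    print(t,[[(np.round(x['pixel'],1),round(x['p'],2)) for x in arm.tip_of(t,n)[:2]] for n in('side','top')])
c=cv2.imread('pics/side15.png')[165:285,220:350]; cv2.imwrite('pics/s15.png',cv2.resize(c,None,fx=5,fy=5,interpolation=cv2.INTER_CUBIC))
c=cv2.imread('pics/top15.png')[155:260,125:315]; cv2.imwrite('pics/t15.png',cv2.resize(c,None,fx=4.2,fy=4.2,interpolation=cv2.INTER_CUBIC))
E
```

```text
tool th -66.6 R 280.8 d -81.6 z 168.0 F [ 1.2  0.4 -0. ] T [ 0.02  0.03 -0.01] t 26.5
Ftan(ccw) 1.24 Frad -0.11
stop_push [[(array([256. , 248.8]), 0.81), (array([227. , 215.4]), 0.75)], [(array([201.2, 204.2]), 0.55), (array([219.1, 207.5]), 0.17)]]
nut_center [[(array([268.3, 222.5]), 0.55)], []]
nut_wing [[(array([267.3, 209.4]), 0.64), (array([263.1, 158.4]), 0.26)], [(array([228. , 205.8]), 0.5)]]
batten_center [[(array([297.4, 208.8]), 0.86), (array([265. , 241.9]), 0.71)], [(array([264.6, 225.7]), 0.64)]]
stud_foot [[(array([268.6, 229. ]), 0.75), (array([265.7, 243.2]), 0.45)], [(array([218.6, 209.8]), 0.59)]]
```

View pics/s15.png

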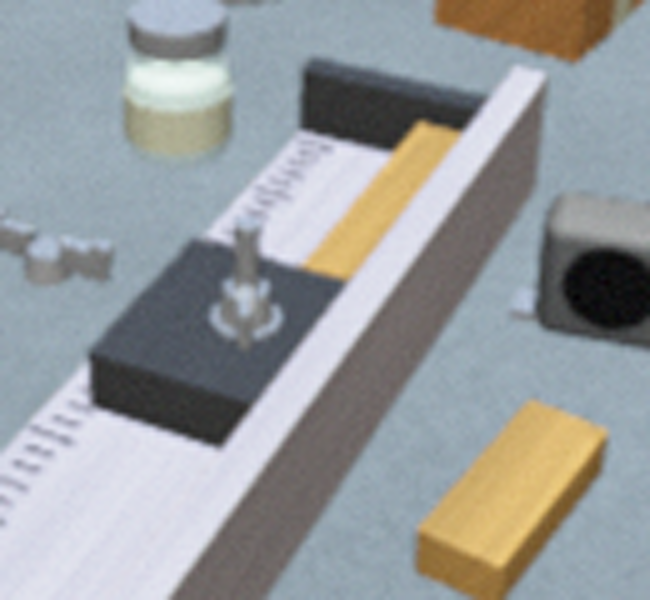

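View pics/t15.png

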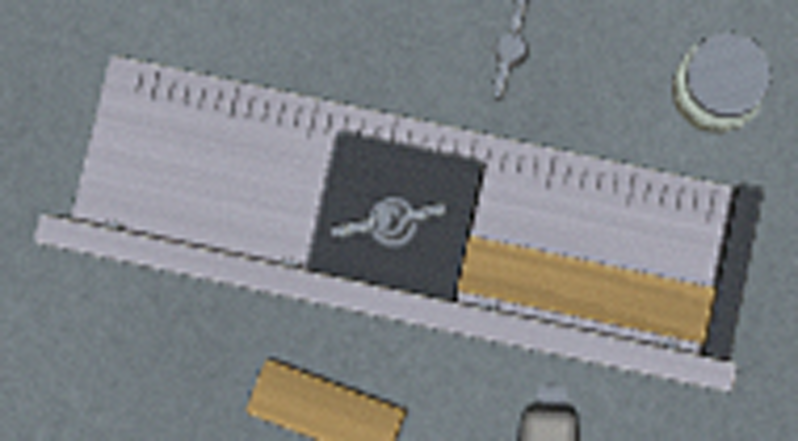

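```bash
python3 -c "
from workcell import arm
print(arm.close_job())"
```

```text
the job is handed in; nothing more can be done
None
```

The batten is butted tight between the stop and the end cheek, and the wing nut is tightened clockwise to a hard stop. I handed the job in at about 27 s, with the arm clear of everything.

- **Pushing the stop:** I pushed the stop's end face with the shut fingertips. Movement ended at the predicted tight position, and the force there rose to 12 N with no further travel. The final pictures show the batten against both the cheek and the stop.
- **Tightening the nut:** Two fingertip strokes turned the wings about 254° (4.4 rad), into a hard end. Pushing again at 12 N did not move it. The last pictures show the wings at −66° in the gauge and the hub lower on the stud. From picture measurements the hub's top is about 16 mm above the stop, which matches fully home.
- **Force:** The second stroke ran into the hard end, and the highest wrist force I read was about 17 N sideways, with 11 N vertical.
- **Other objects:** Nothing was gripped or lifted. The jar, spare nut and offcut look unmoved in the last close-ups, as does the part of the tape measure in view. I did not check the screwdriver, tin and carton again.

One reading disagreed: the reported tool height was about 25 mm lower than the actual fingertips. I saw it in the side picture, confirmed it by a light touch on the stop's top (7.9 N), and allowed for it in the strokes.

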